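Load the vial warmer, lock its retaining bar and zero the offset dial

TASK

Get the vial warmer ready to run: first move the round dish that was left on top of its wells onto the middle of the dark mat, lid up. Then stand every vial from the bench fully down in a well of its own, and after that swing the retaining bar over them all the way down into its fork catch. At any point, also turn the controller's dial until its white pointer stands on the long zero mark, and leave the bottle, tip box and beaker where they are.

Things in the scene. Friction and masses are not known exactly. Their poses are not given: they have to be found in the camera images.
- warmer: fixed vial warmer, white, 100 (x) by 290 (y) mm, flat top 45 mm above the bench; aluminium block in the middle with four round wells in a row along y. Origin: centre of the underside. Hinge cheeks at y = +126 mm rise to 96 mm above the bench; fork catch at y = -92 mm: two dark prongs, 8 mm long in y, 32 mm over their outsides in x, rising to 89 mm.
- well0 (a point): centre of the mouth of the well nearest the hinge (warmer y = +66 mm), level with the block's top. Wells are 37 mm in diameter, 27 mm deep (floor 18 mm above the bench), 44 mm apart; so grip vials across the row (fingers closing along the warmer's x)
- well1 (a point): the same for the second well (warmer y = +22 mm)
- well2 (a point): the same for the third well (warmer y = -22 mm)
- well3 (a point): the same for the fourth well (warmer y = -66 mm), nearest the fork catch
- retaining_bar (a joint): angle of the retaining bar (rad): 0 = level along the row, lying in the fork catch; about 1.7 = standing up, open. Stiff hinge (0.2 N m), axis along the warmer's x: the bar stays where it is left. Bar 12 mm wide, 9 mm thick; shut, its underside is 77 mm above the bench, 3 mm over seated vials.
- bar_handle (a point): centre of the bar's black cross handle at its free end, 238 mm from the hinge: a round bar 16 mm in diameter and 26 mm long along the hinge axis (the warmer's x); may be pinched from above across its ends, turning between the pads as the bar swings. When shut it lies 82 mm above the bench, past the fork, at warmer y = -112 mm
- bar_hinge (a point): centre of the bar's hinge axis, 82 mm above the bench, at warmer y = +126 mm
- controller: fixed grey box 110 by 110 mm, top 54 mm above the bench, dial in the middle of its top. Origin: centre of the underside. The long thick zero mark on its top points along its +x from the dial (away from the robot at yaw 0); shorter marks stand every 0.4 rad.
- offset_dial (a joint): angle of the dial (rad): 0 = white pointer on the zero mark, positive = turned anticlockwise seen from above; range -2.5 to 2.5, stays where it is left
- dial_grip (a point): point on the dial's axis 76 mm above the bench. The dial is a black disc 52 mm in diameter, its top 62 mm above the bench, with an upright grip bar on it 12 mm wide, 44 mm long and 22 mm high (top 84 mm above the bench); the point's x axis points along the bar to the pointer end, which has a white line
- dish: closed round white culture dish, 54 mm in diameter, 18 mm high, 35 g, lying on the warmer's block at the start. Origin: centre of the underside; z up
- mat: fixed dark rubber mat 110 by 110 mm, 4 mm thick. Origin: centre of its underside on the bench
- vial1: amber vial with a white cap, 34 mm in diameter, straight sides, 56 mm high, 80 g, heavy foot, upright on the bench; stands 29 mm out of a well when seated. Origin: centre of the underside; z up. May be absent (None from the start)
- vial2: amber vial with a white cap, 34 mm in diameter, straight sides, 56 mm high, 80 g, heavy foot, upright on the bench; stands 29 mm out of a well when seated. Origin: centre of the underside; z up. May be absent (None from the start)
- vial3: amber vial with a white cap, 34 mm in diameter, straight sides, 56 mm high, 80 g, heavy foot, upright on the bench; stands 29 mm out of a well when seated. Origin: centre of the underside; z up. May be absent (None from the start)
- vial4: amber vial with a white cap, 34 mm in diameter, straight sides, 56 mm high, 80 g, heavy foot, upright on the bench; stands 29 mm out of a well when seated. Origin: centre of the underside; z up. May be absent (None from the start)
- media_bottle: bystander: clear bottle, 60 mm in diameter, 120 mm high; origin at its underside
- tip_box: bystander: grey box with a clear lid, 82 (x) by 122 (y) mm, 57 mm high; origin at its underside
- beaker: bystander: white open beaker, 60 mm in diameter, 70 mm high; origin at its underside
Mind the look-alikes: they are no part of the job. Leave any pink or red look-alike of the vial3 alone.

How it is judged:
On the way, in this order (a step that is already met when the one before it is completed fails the run):
1. the dish lies on the mat (x of dish in the frame of mat between -0.036 and 0.036 m and y of dish in the frame of mat between -0.036 and 0.036 m and z of dish in the frame of mat below 0.009 m and angle between dish's own z axis and vertical below 0.15 rad), for 0.2 s.
2. every vial stands fully down in a well ((horizontal distance between vial1 and well0 below 0.006 m or horizontal distance between vial1 and well1 below 0.006 m or horizontal distance between vial1 and well2 below 0.006 m or horizontal distance between vial1 and well3 below 0.006 m) and z of vial1 in the frame of warmer between 0.012 and 0.023 m and angle between each of vial1, vial2, vial3, vial4's own z axis and vertical below 0.2 rad and (horizontal distance between vial2 and well0 below 0.006 m or horizontal distance between vial2 and well1 below 0.006 m or horizontal distance between vial2 and well2 below 0.006 m or horizontal distance between vial2 and well3 below 0.006 m) and z of vial2 in the frame of warmer between 0.012 and 0.023 m and (horizontal distance between vial3 and well0 below 0.006 m or horizontal distance between vial3 and well1 below 0.006 m or horizontal distance between vial3 and well2 below 0.006 m or horizontal distance between vial3 and well3 below 0.006 m) and z of vial3 in the frame of warmer between 0.012 and 0.023 m and (horizontal distance between vial4 and well0 below 0.006 m or horizontal distance between vial4 and well1 below 0.006 m or horizontal distance between vial4 and well2 below 0.006 m or horizontal distance between vial4 and well3 below 0.006 m) and z of vial4 in the frame of warmer between 0.012 and 0.023 m), for 0.2 s.
3. the retaining bar lies in its catch (value of joint retaining_bar below 0.05 rad), for 0.2 s.
At the end, for the whole second after the job is handed in: The dish lies lid up, wholly on the mat (centre within 36 mm of the mat's centre along each side); every vial present stands in a well, within 5 mm of its floor and 6 mm of its axis; the retaining bar is within 0.05 rad of fully shut; the dial within 0.12 rad of zero; everything at rest (all of step 1 and all of step 2 and linear speed of each of dish, vial1, vial2, vial3, vial4 below 0.03 m/s and value of joint retaining_bar below 0.05 rad and value of joint offset_dial between -0.12 and 0.12 rad); the robot touches nothing.
It fails at once if a bystander (bottle, tip box or beaker) is shoved more than 30 mm or tipped over (distance of any of media_bottle, tip_box, beaker from where it was at the start of the episode above 0.03 m or angle between any of media_bottle, tip_box, beaker's own z axis and vertical above 0.5 rad).
Of vial1, vial2, vial3, vial4 only 3 to 4 are there at a start; the rules pass over those that are not, and their reading is None.
At some moment in a run one of vial1, vial2, vial3, vial4 may be knocked a few centimetres aside while the robot is not near it.
It also fails if it takes over 210 s, if anything falls off the work surface, if the arm or the gripper's body presses on something with over 40 N, if the wrist force passes 120 N, or if a joint passes its speed limit or range.

ROBOT

A 6-joint arm with a two-finger parallel gripper is mounted at the origin on the work surface. World frame = base frame: x ahead of the robot, y to its left, z up, the work surface at z = 0. Lengths are in m, angles in rad, forces in N, time in s.
With the tool pointing down it reaches from about 0.225 to 0.875 m from the base axis. Payload 3.4 kg.
Tool frame: the origin (TCP) lies at the very end of the fingers, on their centre line; the grasp point (between the pads) lies 19 mm behind it; z points along the fingers, y is the line along which they close (so a half turn about z gives the same grasp; the last joint's range is limited). The gripper opens to 85 mm and grips with 20 to 120 N. Pads are 22 mm wide; open, the fingers measure 114 mm over their backs; the gripper's body (76 mm by 85 mm) begins 54 mm behind the grasp point. The pads swing forward as they close: fully open they stand 13 mm farther back than shut.
Start: joints at [0.982, 0.276, 1.505, -0, 1.361, -0.121], TCP at [0.259, 0.513, 0.231] pointing down, gripper open.
Joint ranges: [-2.89, 2.89], [-0.75, 2.08], [0.22, 2.7], [-1.18, 4.32], [0.11, 2.71], [-2.7, 2.7]. Speed limits (rad/s): [2.57, 2.57, 3.14, 3.14, 3.14, 3.14].

INTERFACE

Orientations are given as [roll, pitch, yaw] about the fixed x, y, z axes, in that order (R = Rz(yaw) Ry(pitch) Rx(roll)).
In Python, from station import status, grab_frame, get_calibration, r gives the robot as it stands.
- The arm moves only by the tool apply_moves, never from a script. Its argument "increments" is text: rows parted by semicolons, each of 7 numbers parted by spaces: the turn, a rotation vector about the world's x, y, z in rad, then the shift along the world's x, y, z in mm, then the finger opening in mm, from 0 to 85.4. In form: wx wy wz dx dy dz hand; .... A call has exactly 10 rows; each row shifts and turns the commanded pose from where the row before left it; what a row does not reach is not made up. A row lasts 1/12 s, in which the tool goes at most 41.7 mm and 7.16 degrees, less where a joint would pass 70% of its speed; a pose out of reach is approached as far as the arm can. A call with a gripper value outside its range is refused whole. The fingers move at their own pace and stop on an object; "squeeze" is the grip in N (left out, the last holds). Time passes only in rows, so rows that do not move let the fingers close, or fill a call up. It gives the time, the measured TCP pose, the force, the opening and the grip force at its end, in the units of the state.
- status.get_obs(): the state, without advancing time (a new reading comes with each control period).
- grab_frame(name): name is "side" or "top"; returns the picture (420x560x3 uint8, red, green, blue); there is no depth.
- get_calibration(name): a dict with "vertical_fov" (degrees; the focal length in pixels is half the picture's height over the tangent of half this angle, whatever the lens; pixels are square), "cx", "cy" (the principal point, pixels), "world_to_cam" (4x4, takes a point from world to camera coordinates). Camera axes: x right, y down, z forward; pixel columns grow to the right and rows downward; lengths in m; the calibration is good to about 2 mm. A picture is of the moment at which its call begins. get_calibration takes no time and is no camera call.
- r.hand_in(): hands the job in; it is judged then, once.
The state is a dict: "time": time; "joint_positions": joint angles; "joint_vel": joint speeds; "tau": joint torques, N m; "position": TCP position; "tcp_rot": TCP orientation; "force": force on the tool from outside, world axes, zero at the start; "wrist_torque": the same for the moment, N m; "gripper_width": opening from 0.0 (shut) to 1.0 (fully open); "finger_force": force on a finger pad.
Only numpy, scipy, OpenCV 4.12 (cv2) and the standard library are available. Lean on these libraries where they do the work, as an engineer would, in place of code of your own. Each camera call takes 0.05 s, during which the arm holds its last target. There are 200 camera calls.

## Working session

There is one attempt and no reset: what is moved stays moved. The work goes in short steps, Python scripts to look and compute and a tool call to move; the robot and the scene stay as the last step left them, time stands still between calls to the robot, and variables do not carry over. Pictures are saved under pics/ and viewed, at most 14 in all, crops included, and the job is handed in when it is done.

Besides the shell and the picture viewer there is one more tool, called by a JSON object that holds its "fn" and its "kwargs". apply_moves: Moves the arm, as the interface text tells. Its arguments: {"type":"object","properties":{"increments":{"type":"string"},"squeeze":{"type":"number"}},"required":["increments"]}

```bash
mkdir -p pics; ls
cat > h.py <<'E'
import numpy as np, cv2
from station import status, grab_frame, get_calibration, r
def cal(n):
    c=get_calibration(n); return 210/np.tan(np.radians(c["vertical_fov"])/2),c["cx"],c["cy"],np.array(c["world_to_cam"]),c
def ray(n,u,v,z):
    f,cx,cy,T,_=cal(n); R=T[:3,:3];t=T[:3,3]
    o=-R.T@t; d=R.T@np.array([(u-cx)/f,(v-cy)/f,1]); return o+d*(z-o[2])/d[2]
def proj(n,p):
    f,cx,cy,T,_=cal(n); q=T[:3,:3]@np.array(p)+T[:3,3]; return f*q[0]/q[2]+cx,f*q[1]/q[2]+cy
def save(n,fn):
    im=grab_frame(n); cv2.imwrite("pics/"+fn,im[:,:,::-1]); return im
E
python3 - <<'E'
from h import *
for n in("top","side"):
    save(n,n+"0.png"); print({k:v for k,v in get_calibration(n).items()})
print(status.get_obs())
E
```

```text
pics
{'vertical_fov': 45.96977904026687, 'cx': 271.07170704089646, 'cy': 211.30498226897524, 'world_to_cam': array([[ 1.85830757e-03, -9.99992548e-01, -3.38386263e-03,
        -3.12980163e-02],
       [-9.81015135e-01, -1.16681194e-03, -1.93927674e-01,
         5.50076052e-01],
       [ 1.93922280e-01,  3.67999772e-03, -9.81009993e-01,
         1.27714901e+00],
       [ 0.00000000e+00,  0.00000000e+00,  0.00000000e+00,
         1.00000000e+00]])}
{'vertical_fov': 57.38404490326493, 'cx': 277.2376299273954, 'cy': 212.33308012098735, 'world_to_cam': array([[ 0.94160024, -0.33618425, -0.01921312, -0.53767754],
       [-0.2184775 , -0.56651202, -0.79456385,  0.18150808],
       [ 0.2562354 ,  0.75235914, -0.60687655,  0.90416128],
       [ 0.        ,  0.        ,  0.        ,  1.        ]])}
{'time': 0.1, 'joint_positions': array([ 9.81998885e-01,  2.76545672e-01,  1.50601776e+00, -4.29202510e-06,
        1.36073374e+00, -1.20995023e-01]), 'joint_vel': array([ 0.00252001, -0.00129789, -0.00169802, -0.00064425, -0.00082371,
        0.0010156 ]), 'tau': array([ 1.21928872e-03, -4.17701054e+01, -2.46404707e+01,  1.05625356e-04,
        5.74580685e-03, -2.47879541e-05]), 'position': array([0.25901354, 0.51281295, 0.23051382]), 'tcp_rot': array([-3.13990009e+00, -2.01570479e-04,  2.67379096e+00]), 'force': array([-0.12759849,  0.4800553 ,  0.16138473]), 'wrist_torque': array([ 0.00936687, -0.03366795, -0.04270235]), 'finger_force': 0.0, 'gripper_width': 0.9999276488855797}
```

View pics/top0.png

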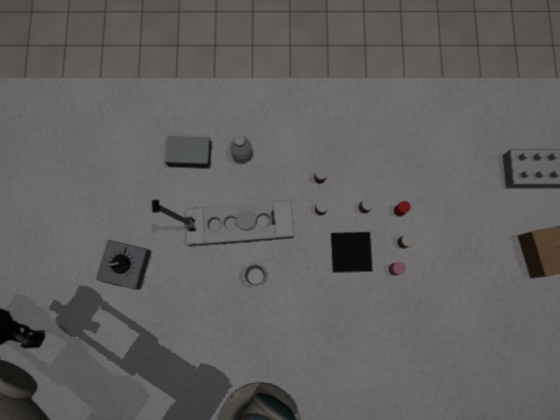

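View pics/side0.png

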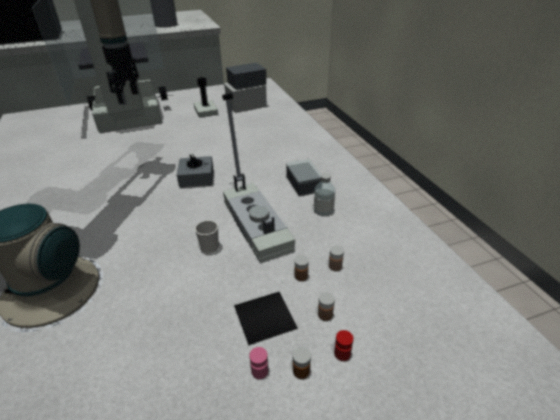

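The top view shows the dish at (246,220) on the warmer and the mat at (351,252). There are four white-capped vials at (320,177), (321,209), (365,206) and (405,241), with red and pink decoys at (402,208) and (398,268). The dial is at (121,264) and the open bar's handle at (155,206).

Run:
```python
import cv2
a=cv2.imread("pics/top0.png"); b=cv2.imread("pics/side0.png")
g=lambda im:cv2.convertScaleAbs(im,alpha=1.7)
cv2.imwrite("pics/c1.png",g(cv2.resize(a[160:290,90:300],None,fx=3.8,fy=3.8,interpolation=cv2.INTER_CUBIC)))
cv2.imwrite("pics/c3.png",g(cv2.resize(a[165:285,300:420],None,fx=5,fy=5,interpolation=cv2.INTER_CUBIC)))
cv2.imwrite("pics/c2.png",g(cv2.resize(b[140:390,160:370],None,fx=2.4,fy=2.4,interpolation=cv2.INTER_CUBIC)))
```

```text
(no output)
```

View pics/c1.png

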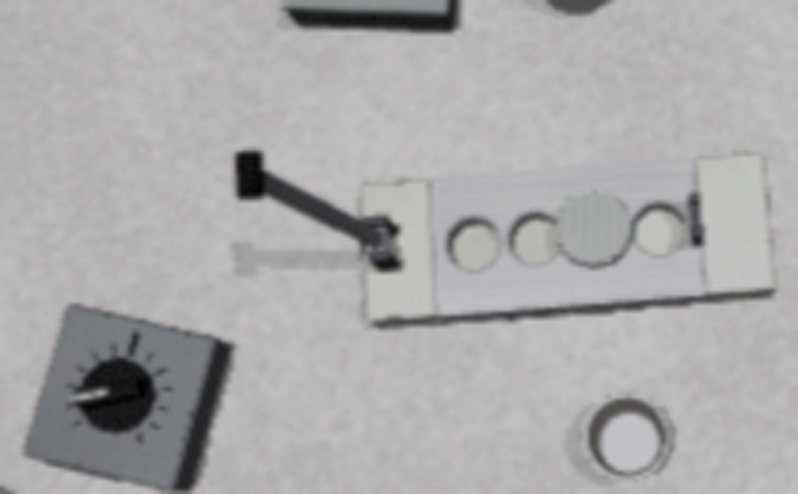

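View pics/c3.png

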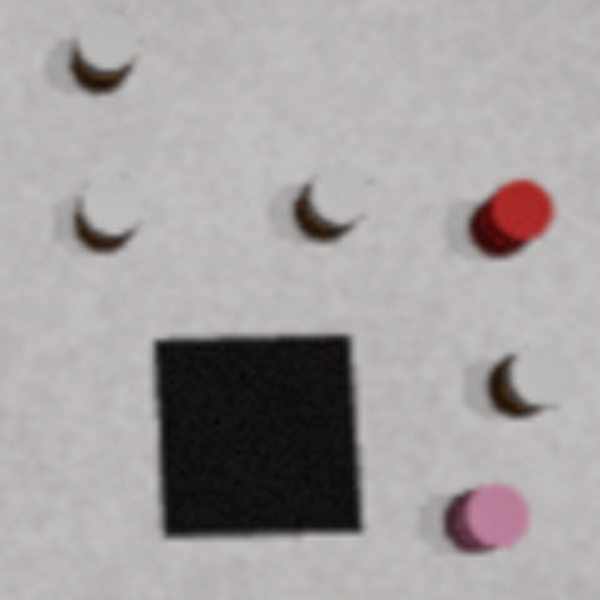

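View pics/c2.png

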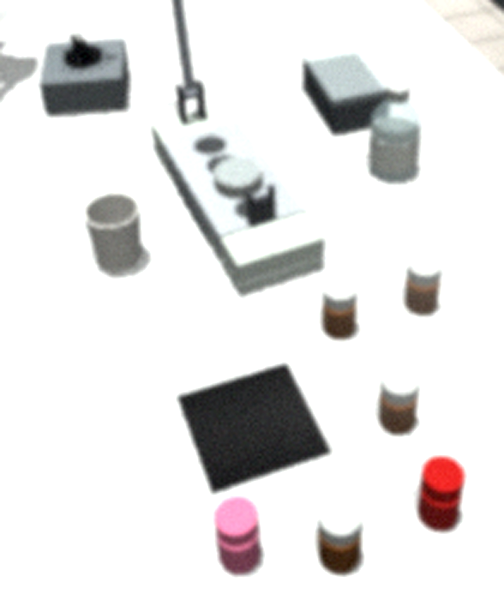

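```bash
cat >> h.py <<'E'
def c1(x,y): return ((x+.5)/3.8-.5+90,(y+.5)/3.8-.5+160)
def c3(x,y): return ((x+.5)/5-.5+300,(y+.5)/5-.5+165)
def c2(x,y): return ((x+.5)/2.4-.5+160,(y+.5)/2.4-.5+140)
E
python3 - <<'E'
from h import *
np.set_printoptions(precision=4,suppress=True)
P=lambda l,n,uv,z:print(l,ray(n,*uv,z)[:2])
for l,x,y in(("LT",362,185),("RT",758,155),("RB",772,290),("LB",375,321),("w0",474,244),("w1",536,240),("w3",661,230)):P(l,"top",c1(x,y),.045)
for l,x,y in(("w0",210,145),("LT",188,113),("LBcorner",153,124),("RB",238,268),("RT",321,240)):P(l+" side",'side',c2(x,y),.045)
P("dish","top",c1(594,228),.063);P("dish s","side",c2(239,175),.063)
P("dial","top",c1(116,394),.062);P("dialtip","top",c1(74,399),.084)
P("mark","top",c1(135,343),.054);P("boxTL","top",c1(70,305),.054);P("boxTR","top",c1(230,343),.054);P("boxBR","top",c1(185,491),.054);P("boxBL","top",c1(25,455),.054)
for l,x,y in(("A",108,42),("B",110,205),("C",338,195),("D",545,378),("red",522,211),("pink",497,517)):P(l,"top",c3(x,y),.056)
for l,x,y in(("A",424,268),("B",340,294),("C",400,385),("D",340,524),("red",443,474),("pink",237,517)):P(l+" s","side",c2(x,y),.056)
for l,x,y in(("1",155,342),("2",348,337),("3",361,530),("4",166,536)):P("mat"+l,"top",c3(x,y),.004)
for l,x,y in(("1",180,397),("2",287,366),("3",329,452),("4",213,490)):P("mats"+l,"side",c2(x,y),.004)
P("bottle","top",(239,140),.12);P("beaker","top",c1(630,430),.07);P("hand","top",c1(250,175),.318)
# bar angle: triangulate handle 2 views
import itertools
f=lambda z:ray("top",*c1(250,175),z)-ray("side",228.5,96.5,z)
for z in(.28,.3,.32,.34):print(z,f(z)[:2],ray("top",*c1(250,175),z)[:2])
E
```

```text
LT [0.5598 0.2032]
RT [ 0.5821 -0.0794]
RB [ 0.4846 -0.0887]
LB [0.4622 0.1906]
w0 [0.5173 0.1223]
w1 [0.5202 0.0784]
w3 [ 0.5275 -0.0103]
w0 side [0.5225 0.1175]
LT side [0.5159 0.194 ]
LBcorner side [0.4691 0.186 ]
RB side [ 0.4897 -0.0983]
RT side [ 0.5834 -0.0886]
dish [0.5256 0.0363]
dish s [0.5308 0.0259]
dial [0.4091 0.3646]
dialtip [0.4037 0.3861]
mark [0.4454 0.356 ]
boxTL [0.472  0.4031]
boxTR [0.4455 0.2897]
boxBR [0.3434 0.3156]
boxBL [0.3678 0.4273]
A [ 0.6562 -0.1668]
B [ 0.5655 -0.1663]
C [ 0.5711 -0.289 ]
D [ 0.472  -0.3951]
red [ 0.5624 -0.3875]
pink [ 0.3986 -0.3662]
A s [ 0.6582 -0.1749]
B s [ 0.5671 -0.179 ]
C s [ 0.5731 -0.2991]
D s [ 0.4744 -0.4028]
red s [ 0.5664 -0.3909]
pink s [ 0.4038 -0.3704]
mat1 [ 0.499 -0.195]
mat2 [ 0.5019 -0.3018]
mat3 [ 0.3956 -0.305 ]
mat4 [ 0.3922 -0.1987]
mats1 [ 0.3986 -0.2024]
mats2 [ 0.5038 -0.2024]
mats3 [ 0.5051 -0.3063]
mats4 [ 0.3998 -0.3072]
bottle [0.7279 0.0539]
beaker [0.3844 0.0097]
hand [0.5099 0.2173]
0.28 [-0.0201 -0.0821] [0.5179 0.2265]
0.3 [-0.0132 -0.034 ] [0.5137 0.2217]
0.32 [-0.0062  0.0142] [0.5095 0.2168]
0.34 [0.0007 0.0623] [0.5053 0.212 ]
```

Run:
```python
from h import *
np.set_printoptions(precision=2,suppress=True,linewidth=160)
a=cv2.imread("pics/top0.png",0).astype(float); b=cv2.imread("pics/side0.png",0).astype(float)
# bench edge in top
g=cv2.GaussianBlur(a,(9,3),0)
for u in range(15,560,40):
    d=np.diff(g[60:100,u]); i=d.argmax(); w=d[max(0,i-3):i+4]; w=w.clip(0); print(u,round(60+.5+(np.arange(max(0,i-3),max(0,i-3)+len(w))*w).sum()/w.sum(),2),end="; ")
print()
# side: bench right edge, horizontal gradient
g=cv2.GaussianBlur(b,(3,3),0)
pts=[]
for v in range(150,420,15):
    u0=270+(v-80)*290/320
    lo=int(max(0,u0-45)); hi=int(min(559,u0+45)); d=np.diff(g[v,lo:hi]); i=np.abs(d).argmax(); pts.append((lo+i+.5,v,d[i]))
print(np.array(pts).T)
for n,im in(("top",a),("side",b)):
    m=(cv2.GaussianBlur(im,(3,3),0)<60).astype(np.uint8)
    k,_,st,ce=cv2.connectedComponentsWithStats(m)
    for i in range(1,k):
        if 600<st[i,4]<5000: print(n,st[i],ce[i])
```

```text
15 77.28; 55 77.63; 95 77.4; 135 77.52; 175 77.24; 215 77.52; 255 77.35; 295 77.75; 335 77.5; 375 77.87; 415 77.45; 455 77.76; 495 77.4; 535 77.85; 
[[376.5  310.5  329.5  334.5  409.5  427.5  441.5  457.5  473.5  488.5  506.5  520.5  536.5  553.5  528.5  531.5  539.5  548.5 ]
 [150.   165.   180.   195.   210.   225.   240.   255.   270.   285.   300.   315.   330.   345.   360.   375.   390.   405.  ]
 [-26.25  10.31  30.44  27.25  -8.56  -7.44  -6.12  -4.5   -5.12  -6.69  -6.19  -5.75  -6.    -6.69   2.25   1.94   3.62   1.69]]
top [ 331  232   41   40 1555] [351.08 251.64]
top [518 232  28  46 748] [531.39 255.01]
top [   0  309   45   40 1018] [ 18.58 331.87]
top [   0  360   49   60 1827] [ 18.47 394.56]
top [ 231  383   66   37 1523] [266.23 404.08]
side [   0    0   62   44 2433] [28.14 20.75]
side [ 155   60   54   46 1051] [181.3   79.61]
side [226  69  40  20 611] [246.25  78.37]
side [223  89  41  24 651] [244.18  99.01]
side [ 300   98  260  205 3686] [448.26 202.5 ]
side [   0  205   51   38 1354] [ 20.84 221.63]
side [   0  225   93   81 4767] [ 44.33 269.26]
side [ 236  293   60   51 1937] [264.36 317.64]
```

The lines are straight, so the lens adds no distortion. The two views disagree by a constant 5 mm or so in x and y, which I'll calibrate out with the gripper. First I move inward around the standing bar, then over the dish.

{"fn": "apply_moves", "kwargs": {"increments": "0 0 -0.1 7 -36 0 85;0 0 -0.1 7 -36 0 85;0 0 -0.1 7 -36 0 85;0 0 -0.1 7 -36 0 85;0 0 -0.1 7 -36 0 85;0 0 -0.1 7 -36 0 85;0 0 -0.1 7 -36 0 85;0 0 -0.1 7 -36 0 85;0 0 -0.1 7 -36 0 85;0 0 -0.1 7 -36 0 85", "squeeze": 25}}

```text
time: 0.93
position: [0.3288, 0.1516, 0.2312]
tcp_rot: [3.142, 0.0, 1.67]
force: [1.1, -0.9, -0.9]
gripper_width: 0.989
finger_force: 0.0
```

{"fn": "apply_moves", "kwargs": {"increments": "0 0 -0.025 4 -24 0 85;0 0 0 4 -24 0 85;0 0 0 4 -24 0 85;0 0 0 4 -24 0 85;0 0 0 4 -24 0 85;0 0 0 34 0 -10 85;0 0 0 34 0 -20 85;0 0 0 34 0 -20 85;0 0 0 34 0 -20 85;0 0 0 34 0 -20 85"}}

```text
time: 1.77
position: [0.5205, 0.033, 0.14]
tcp_rot: [-3.141, -0.0, 1.648]
force: [0.7, -0.6, 1.2]
gripper_width: 0.993
finger_force: 0.0
```

Run:
```python
from h import *
o=status.get_obs();print(o["position"],o["tcp_rot"],o["joint_positions"])
a=save("top","t1.png");b=save("side","s1.png")
print(proj("top",o["position"]),proj("side",o["position"]))
g=lambda im:cv2.convertScaleAbs(cv2.resize(im,None,fx=4,fy=4,interpolation=cv2.INTER_CUBIC),alpha=1.6)[:,:,::-1]
A=g(a[150:270,160:360]);B=g(b[130:280,170:370])
cv2.imwrite("pics/t1c.png",A);cv2.imwrite("pics/s1c.png",B)
```

```text
[0.52047789 0.03304308 0.14000445] [-3.14116208e+00 -3.94700560e-05  1.64832612e+00] [-7.00489270e-02  2.66229906e-01  1.76098441e+00 -2.70343973e-05
  1.11481003e+00 -1.47566817e-01]
(np.float64(245.5971103170865), np.float64(216.20862023235549)) (np.float64(253.13662791882905), np.float64(187.92882673879683))
```

View pics/s1c.png

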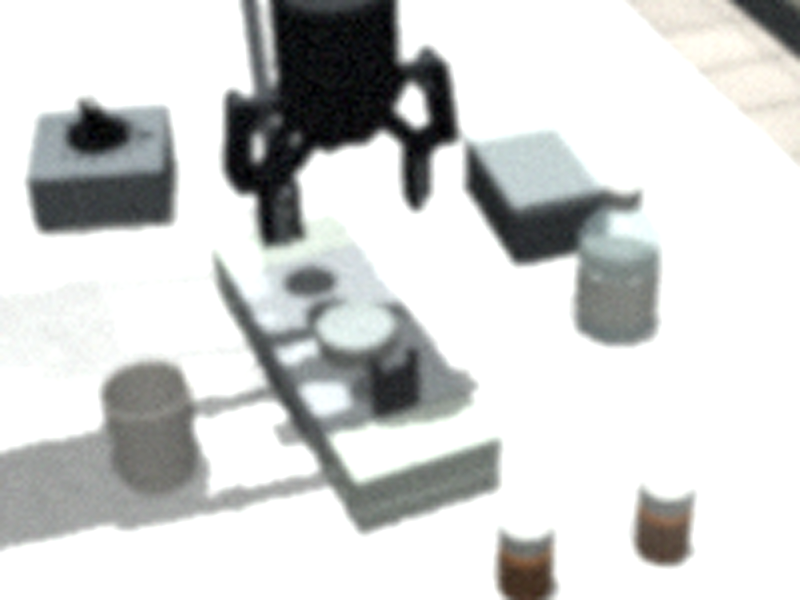

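View pics/t1c.png

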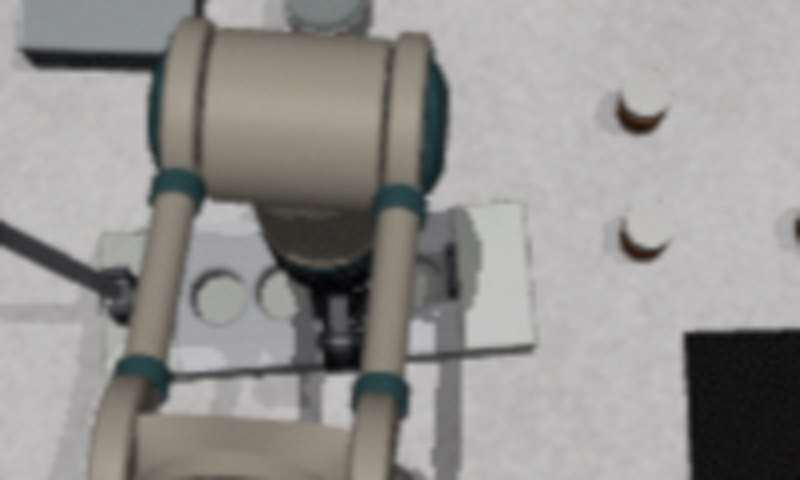

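The side view has the fingertips at crop (283,240) and (417,207). That is 3–4 px right of the prediction, so the side calibration is biased and I'll trust the top view. The gripper stands over the dish, so I go down and grip it.

{"fn": "apply_moves", "kwargs": {"increments": "0 0 0 5 2 -15 85;0 0 0 0 0 -20 85;0 0 0 0 0 -20 85;0 0 0 0 0 -15 85;0 0 0 0 0 -12 85;0 0 0 0 0 -8 85;0 0 0 0 0 -3 85;0 0 0 0 0 0 70;0 0 0 0 0 0 60;0 0 0 0 0 0 55"}}

```text
time: 2.7
position: [0.5251, 0.0352, 0.0493]
tcp_rot: [3.139, 0.0, 1.649]
force: [-0.1, -0.2, 0.3]
gripper_width: 0.647
finger_force: 0.1
```

{"fn": "apply_moves", "kwargs": {"increments": "0 0 0 0 0 0 45;0 0 0 0 0 0 45;0 0 0 0 0 0 45;0 0 0 0 0 0 45;0 0 0 0 0 0 45;0 0 0 0 0 0 45;0 0 0 0 0 0 45;0 0 0 0 0 0 45;0 0 0 0 0 0 45;0 0 0 0 0 0 45"}}

```text
time: 3.53
position: [0.5251, 0.0352, 0.0496]
tcp_rot: [3.139, 0.0, 1.649]
force: [-0.4, 0.5, 6.2]
gripper_width: 0.617
finger_force: 26.1
```

{"fn": "apply_moves", "kwargs": {"increments": "0 0 0 0 0 10 45;0 0 0 0 0 20 45;0 0 0 0 0 25 45;0 0 0 0 0 25 45;0 0 0 -8 -28 0 45;0 0 0 -8 -28 0 45;0 0 0 -8 -28 0 45;0 0 0 -8 -29 0 45;0 0 0 -8 -29 0 45;0 0 0 -8 -29 0 45"}}

```text
time: 4.37
position: [0.4757, -0.1369, 0.1291]
tcp_rot: [3.141, 0.0, 1.649]
force: [0.4, -0.7, -0.4]
gripper_width: 0.618
finger_force: 26.4
```

{"fn": "apply_moves", "kwargs": {"increments": "0 0 0 -8 -29 0 45;0 0 0 -8 -28 0 45;0 0 0 -7 -28 0 45;0 0 0 -7 -29 0 45;0 0 0 0 0 -25 45;0 0 0 0 0 -25 45;0 0 0 0 0 -25 45;0 0 0 0 0 -15 45;0 0 0 0 0 -10 45;0 0 0 0 0 -5 45"}}

```text
time: 5.2
position: [0.4458, -0.2494, 0.0224]
tcp_rot: [-3.14, -0.001, 1.649]
force: [-0.2, -0.1, -0.6]
gripper_width: 0.617
finger_force: 26.4
```

Run:
```python
from h import *
o=status.get_obs();print(o["position"],o["tcp_rot"],o["gripper_width"],o["force"],o["finger_force"])
b=save("side","s2.png")
cv2.imwrite("pics/s2c.png",cv2.convertScaleAbs(cv2.resize(b[200:400,150:400],None,fx=3,fy=3,interpolation=cv2.INTER_CUBIC),alpha=1.2)[:,:,::-1])
```

```text
[ 0.44576364 -0.24941922  0.02240131] [-3.14028994e+00 -1.18016768e-03  1.64874047e+00] 0.6169004193855537 [-0.16878261 -0.11912484 -0.61132536] 26.37430429458618
```

View pics/s2c.png

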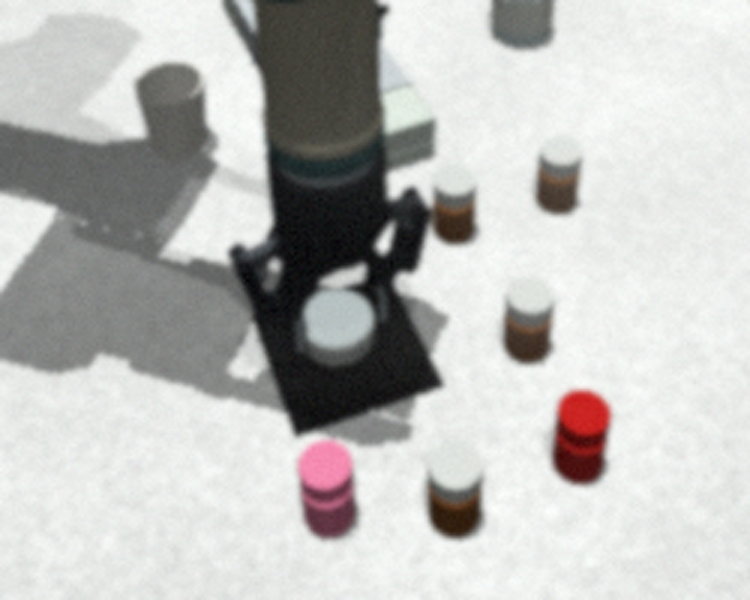

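The dish is held level over the middle of the mat, at about crop (337,330). I'll set it down, then squeeze it once more at 90° so its exact centre is known for camera calibration.

{"fn": "apply_moves", "kwargs": {"increments": "0 0 0 0 0 -8 45;0 0 0 0 0 -4 45;0 0 0 0 0 -2 45;0 0 0 0 0 0 45;0 0 0 0 0 0 60;0 0 0 0 0 0 85;0 0 0 0 0 0 85;0 0 0 0 0 0 85;0 0 0 0 0 2 85;0 0 0 0 0 2 85"}}

```text
time: 6.08
position: [0.4463, -0.2497, 0.0135]
tcp_rot: [3.141, -0.0, 1.649]
force: [0.1, 0.4, 0.6]
gripper_width: 0.99
finger_force: 0.0
```

{"fn": "apply_moves", "kwargs": {"increments": "0 0 0.12 0 0 0 85;0 0 0.12 0 0 0 85;0 0 0.12 0 0 0 85;0 0 0.12 0 0 0 85;0 0 0.12 0 0 0 85;0 0 0.12 0 0 0 85;0 0 0.12 0 0 0 85;0 0 0.12 0 0 0 85;0 0 0.12 0 0 0 85;0 0 0.12 0 0 0 85"}}

```text
time: 6.92
position: [0.4464, -0.2499, 0.0136]
tcp_rot: [-3.142, 0.0, 2.855]
force: [0.4, 0.1, -0.5]
gripper_width: 0.994
finger_force: 0.0
```

{"fn": "apply_moves", "kwargs": {"increments": "0 0 0.12 0 0 0 85;0 0 0.12 0 0 0 85;0 0 0.05 0 0 0 85;0 0 0.02 0 0 -2 70;0 0 0 0 0 0 60;0 0 0 0 0 0 50;0 0 0 0 0 0 45;0 0 0 0 0 0 45;0 0 0 0 0 0 45;0 0 0 0 0 0 45"}}

```text
time: 7.75
position: [0.4462, -0.2497, 0.0116]
tcp_rot: [3.141, -0.0, -3.125]
force: [-1.3, 0.9, 5.9]
gripper_width: 0.615
finger_force: 26.0
```

{"fn": "apply_moves", "kwargs": {"increments": "0 0 0 0 0 0 45;0 0 0 0 0 0 45;0 0 0 0 0 0 60;0 0 0 0 0 0 70;0 0 0 0 0 0 85;0 0 0 0 0 0 85;0 0 0 0 0 20 85;0 0 0 0 0 30 85;0 0 0 0 0 30 85;0 0 0 0 0 30 85"}}

```text
time: 8.58
position: [0.446, -0.2495, 0.1222]
tcp_rot: [3.141, -0.001, -3.124]
force: [-0.6, -0.7, 0.0]
gripper_width: 0.996
finger_force: 0.0
```

{"fn": "apply_moves", "kwargs": {"increments": "0 0 -0.12 0 38 0 85;0 0 -0.12 0 38 0 85;0 0 -0.12 0 38 0 85;0 0 -0.12 -10 38 0 85;0 0 -0.12 -10 38 0 85;0 0 -0.12 -10 38 0 85;0 0 -0.12 -10 38 0 85;0 0 -0.12 -10 38 0 85;0 0 -0.12 -10 20 0 85;0 0 -0.12 -10 0 0 85"}}

```text
time: 9.42
position: [0.3803, 0.0594, 0.1213]
tcp_rot: [3.141, -0.002, 2.015]
force: [-0.5, 0.1, 0.7]
gripper_width: 0.995
finger_force: 0.0
```

Run:
```python
from h import *
o=status.get_obs();print(o["position"],o["tcp_rot"],o["time"])
a=save("top","t3.png");b=save("side","s3.png")
cv2.imwrite("pics/t3c.png",cv2.convertScaleAbs(cv2.resize(a[165:290,170:420],None,fx=3.2,fy=3.2,interpolation=cv2.INTER_CUBIC),alpha=1.5)[:,:,::-1])
# dish on mat: bright in dark mat box
for n,im,(x0,y0,x1,y1) in(("top",a,(334,234,370,271)),("side",b,(240,297,292,340))):
    g=cv2.cvtColor(im,cv2.COLOR_RGB2GRAY); c=cv2.GaussianBlur(g[y0:y1,x0:x1],(3,3),0)
    t,m=cv2.threshold(c,0,255,cv2.THRESH_BINARY+cv2.THRESH_OTSU)
    k,_,st,ce=cv2.connectedComponentsWithStats(m); i=1+st[1:,4].argmax(); print(n,t,st[i],ce[i]+[x0,y0])
    u,v=ce[i]+[x0,y0]; print(ray(n,u,v,.022),ray(n,u,v,.013))
```

```text
[0.3802835  0.05935366 0.12129153] [ 3.14081650e+00 -1.60565589e-03  2.01463868e+00] 9.4167
top 53.0 [  8   8  20  21 324] [351.67283951 251.93518519]
[ 0.44450065 -0.24883905  0.022     ] [ 0.44552669 -0.25027561  0.013     ]
side 89.0 [ 10   4  26  21 423] [262.54609929 310.98817967]
[ 0.44794141 -0.25315933  0.022     ] [ 0.44976275 -0.24627889  0.013     ]
```

View pics/t3c.png

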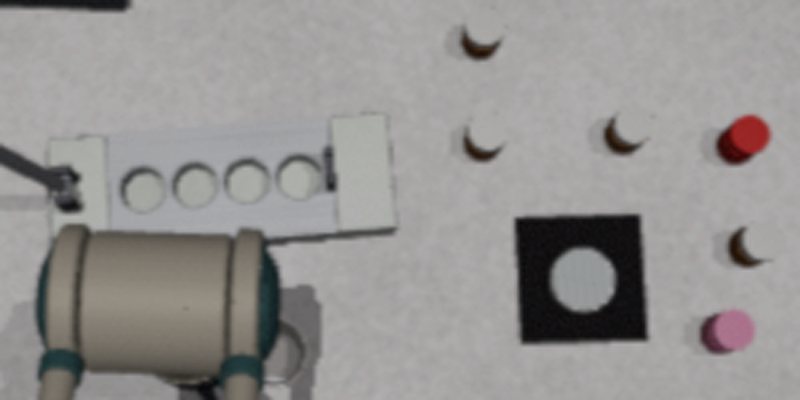

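The dish sits on the mat at crop (583,280) and all four wells are free. The top view agrees with the gripped dish to within 1–2 mm. Next I locate the well mouths and vials more exactly.

```bash
cat >> h.py <<'E'
COR=np.array([.0015,-.0008])
def vials(im):
    "centres of brown crescents in top image (px)"
    x=im.astype(int); m=((x[:,:,0]-x[:,:,2]>12)&(x[:,:,0]<110)).astype(np.uint8); m[:160]=0;m[300:]=0;m[:,:170]=0;m[:,440:]=0
    k,_,st,ce=cv2.connectedComponentsWithStats(m); return [(ce[i].round(1).tolist(),st[i].tolist()) for i in range(1,k) if st[i,4]>12]
E
python3 - <<'E'
from h import *
im=cv2.imread("pics/t3.png")[:,:,::-1]
g=cv2.cvtColor(im,cv2.COLOR_RGB2GRAY); s=8; x0,y0=200,205
c=cv2.resize(g[y0:240,x0:280],None,fx=s,fy=s,interpolation=cv2.INTER_CUBIC); c=cv2.convertScaleAbs(c,alpha=1.7)
H=cv2.HoughCircles(c,cv2.HOUGH_GRADIENT,1,80,param1=60,param2=12,minRadius=46,maxRadius=64)
for u,v,q in sorted(H[0].tolist())[:8]:
    p=((u+.5)/s-.5+x0,(v+.5)/s-.5+y0); print(np.round(p,2),q/s,ray("top",*p,.045)[:2]+COR)
for ce,st in vials(im): print(ce,st)
# caps
s=8
for n,u,v in(("A",321,172),("B",321.5,206),("C",367,203.5),("D",408.5,240)):
    a,b=int(u-14),int(v-14); c=cv2.convertScaleAbs(cv2.resize(g[b:b+30,a:a+28],None,fx=s,fy=s,interpolation=cv2.INTER_CUBIC),alpha=1.6)
    H=cv2.HoughCircles(c,cv2.HOUGH_GRADIENT,1,300,param1=40,param2=8,minRadius=46,maxRadius=60)
    if H is not None:
        h=H[0][0]; p=((h[0]+.5)/s-.5+a,(h[1]+.5)/s-.5+b); print(n,np.round(p,2),h[2]/s,ray("top",*p,.056)[:2]+COR)
E
```

```text
[214.5  224.12] 7.375 [0.51797962 0.12109529]
[230.88 223.12] 7.650000095367432 [0.52076861 0.07702222]
[246.75 221.62] 7.512499809265137 [0.5249255  0.03428752]
[263.12 221.12] 6.3125 [ 0.52634965 -0.00985099]
[318.5, 180.0] [315, 177, 9, 6, 22]
[402.1, 207.9] [394, 201, 17, 15, 190]
[362.1, 208.9] [360, 205, 7, 7, 22]
[318.8, 212.4] [316, 210, 7, 5, 13]
[400.7, 243.4] [398, 238, 7, 10, 29]
[393.3, 269.4] [390, 263, 10, 12, 49]
A [319.75 177.12] 5.9625 [ 0.64611112 -0.16349263]
B [320.5 209. ] 5.9875 [ 0.55765455 -0.16398421]
C [364.25 206.75] 6.2375 [ 0.56396066 -0.28160325]
D [403.38 241.75] 6.3875 [ 0.46939195 -0.38190456]
```

{"fn": "apply_moves", "kwargs": {"increments": "0 0 0.12 19 -23 0 85;0 0 0.12 19 -23 0 85;0 0 0.12 19 -23 0 85;0 0 0.12 19 -23 0 85;0 0 0.12 19 -23 0 85;0 0 0.12 19 -23 0 85;0 0 0.12 19 -23 0 85;0 0 0.12 19 -23 0 85;0 0 0.12 19 -23 0 85;0 0 0.12 16 -20 0 85"}}

```text
time: 10.35
position: [0.57, -0.174, 0.121]
tcp_rot: [-3.141, 0.001, -3.059]
force: [0.1, 0.3, 0.1]
gripper_width: 0.994
finger_force: 0.0
```

{"fn": "apply_moves", "kwargs": {"increments": "0 0 0 0 0 -25 85;0 0 0 0 0 -25 85;0 0 0 0 0 -25 85;0 0 0 0 0 -15 85;0 0 0 0 0 -3 60;0 0 0 0 0 0 45;0 0 0 0 0 0 30;0 0 0 0 0 0 25;0 0 0 0 0 0 25;0 0 0 0 0 0 25"}}

```text
time: 11.18
position: [0.5694, -0.1713, 0.0299]
tcp_rot: [-3.14, 0.003, -3.066]
force: [0.6, 0.8, 3.0]
gripper_width: 0.389
finger_force: 25.1
```

{"fn": "apply_moves", "kwargs": {"increments": "0 0 0 0 0 0 25;0 0 0 0 0 0 25;0 0 0 0 0 0 25;0 0 0 0 0 0 25;0 0 0 0 0 0 25;0 0 0 0 0 0 25;0 0 0 0 0 0 25;0 0 0 0 0 0 25;0 0 0 0 0 0 25;0 0 0 0 0 0 25"}}

```text
time: 12.02
position: [0.5695, -0.1713, 0.0299]
tcp_rot: [-3.14, 0.003, -3.066]
force: [0.4, -0.2, 6.3]
gripper_width: 0.392
finger_force: 25.5
```

{"fn": "apply_moves", "kwargs": {"increments": "0 0 0 0 0 0 50;0 0 0 0 0 0 70;0 0 0 0 0 0 85;0 0 -0.12 0 0 0 85;0 0 -0.12 0 0 0 85;0 0 -0.12 0 0 0 85;0 0 -0.12 0 0 0 85;0 0 -0.12 0 0 0 85;0 0 -0.12 0 0 0 85;0 0 -0.12 0 0 0 85"}}

```text
time: 12.85
position: [0.5678, -0.1705, 0.0279]
tcp_rot: [-3.141, -0.001, 2.371]
force: [-0.0, -0.5, 0.1]
gripper_width: 0.998
finger_force: 0.0
```

{"fn": "apply_moves", "kwargs": {"increments": "0 0 -0.12 0 0 0 85;0 0 -0.12 0 0 0 85;0 0 -0.12 0 0 0 85;0 0 -0.12 0 0 0 85;0 0 -0.12 0 0 0 85;0 0 -0.12 0 0 0 60;0 0 -0.01 0 0 0 45;0 0 0 0 0 0 25;0 0 0 0 0 0 25;0 0 0 0 0 0 25"}}

```text
time: 13.68
position: [0.5681, -0.1707, 0.0283]
tcp_rot: [-3.141, -0.0, 1.649]
force: [-0.5, -0.3, -0.1]
gripper_width: 0.387
finger_force: 26.2
```

{"fn": "apply_moves", "kwargs": {"increments": "0 0 0 0 0 0 25;0 0 0 0 0 0 25;0 0 0 0 0 0 25;0 0 0 0 0 0 25;0 0 0 0 0 0 25;0 0 0 0 0 20 25;0 0 0 0 0 20 25;0 0 0 0 0 25 25;0 0 0 0 0 20 25;0 0 0 0 0 10 25"}}

```text
time: 14.52
position: [0.5695, -0.1713, 0.126]
tcp_rot: [3.138, 0.002, 1.647]
force: [0.5, -0.3, -0.8]
gripper_width: 0.392
finger_force: 26.1
```

Run:
```python
from h import *
o=status.get_obs();print(o["position"],o["tcp_rot"],o["time"],o["gripper_width"],o["finger_force"])
print(vials(save("top","t4.png")))
```

```text
[ 0.56952524 -0.17129698  0.12598912] [3.13772837e+00 1.99170774e-03 1.64706356e+00] 14.5167 0.3915000924772582 26.108289062976837
[([400.8, 208.7], [394, 202, 16, 14, 133]), ([347.0, 239.8], [345, 236, 5, 7, 21]), ([400.7, 243.4], [398, 238, 7, 10, 31]), ([392.8, 269.5], [390, 263, 8, 12, 45])]
```

{"fn": "apply_moves", "kwargs": {"increments": "0 0 0 0 0 15 25;0 0 0 -4 16 0 25;0 0 0 -4 16 0 25;0 0 0 -5 20 0 25;0 0 0 -5 20 0 25;0 0 0 -5 20 0 25;0 0 0 -5 20 0 25;0 0 0 -5 20 0 25;0 0 0 -4 16 0 25;0 0 0 -4 13 0 25"}}

```text
time: 15.4
position: [0.5247, -0.0068, 0.1368]
tcp_rot: [-3.138, -0.002, 1.648]
force: [0.1, 0.0, -0.2]
gripper_width: 0.385
finger_force: 26.1
```

{"fn": "apply_moves", "kwargs": {"increments": "0 0 0 0 0 -15 25;0 0 0 0 0 -20 25;0 0 0 0 0 -15 25;0 0 0 0 0 -5 25;0 0 0 0 0 0 25;0 0 0 0 0 0 25;0 0 0 0 0 0 25;0 0 0 0 0 0 25;0 0 0 0 0 0 25;0 0 0 0 0 0 25"}}

```text
time: 16.23
position: [0.5276, -0.0099, 0.084]
tcp_rot: [3.14, 0.0, 1.647]
force: [-0.0, 0.5, -1.4]
gripper_width: 0.391
finger_force: 26.1
```

Run:
```python
from h import *
o=status.get_obs();print(o["position"],o["tcp_rot"],o["force"])
a=save("top","t5.png");b=save("side","s5.png")
g=lambda im:cv2.convertScaleAbs(cv2.resize(im,None,fx=5,fy=5,interpolation=cv2.INTER_CUBIC),alpha=1.3)[:,:,::-1]
cv2.imwrite("pics/s5c.png",np.hstack([g(b[180:280,215:295]),g(a[180:280,220:300])]))
```

```text
[ 0.52760372 -0.00992481  0.08398808] [3.14027459e+00 2.90041620e-04 1.64664365e+00] [-0.0474068   0.46790066 -1.35958578]
```

View pics/s5c.png

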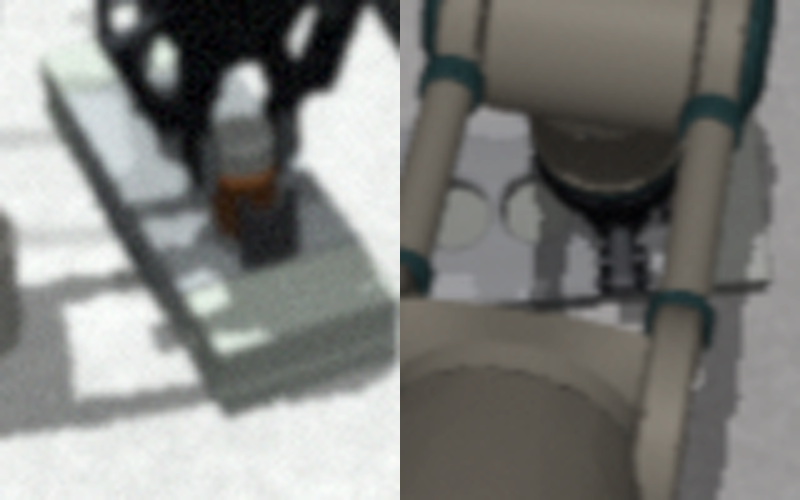

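The vial hangs upright behind the fork, just above well3. I lower it gently and watch the force.

{"fn": "apply_moves", "kwargs": {"increments": "0 0 0 0 0 -4 25;0 0 0 0 0 -4 25;0 0 0 0 0 -3 25;0 0 0 0 0 -3 25;0 0 0 0 0 -2 25;0 0 0 0 0 -2 25;0 0 0 0 0 0 25;0 0 0 0 0 0 25;0 0 0 0 0 0 25;0 0 0 0 0 0 25"}}

```text
time: 17.17
position: [0.5298, -0.0091, 0.0706]
tcp_rot: [3.134, -0.0, 1.646]
force: [-4.2, 4.1, 32.8]
gripper_width: 0.389
finger_force: 42.8
```

Run:
```python
from h import *
o=status.get_obs();print(o["position"],o["tcp_rot"],o["force"],o["wrist_torque"])
```

```text
[ 0.52983419 -0.00907864  0.07059012] [ 3.13439461e+00 -2.10509742e-04  1.64609740e+00] [-4.19658338  4.07108023 32.82594224] [ 0.48731379  1.35139302 -0.09806857]
```

{"fn": "apply_moves", "kwargs": {"increments": "0 0 0 0 0 3 25;0 0 0 0.5 0 0 25;0 0 0 0.5 0 0 25;0 0 0 0.5 0 0 25;0 0 0 0.5 0 0 25;0 0 0 0 0 0 25;0 0 0 0 0 0 25;0 0 0 0 0 0 25;0 0 0 0 0 0 25;0 0 0 0 0 0 25"}}

```text
time: 18.0
position: [0.5298, -0.0093, 0.0709]
tcp_rot: [3.139, -0.0, 1.647]
force: [-3.1, 2.1, 18.8]
gripper_width: 0.387
finger_force: 39.7
```

{"fn": "apply_moves", "kwargs": {"increments": "0 0 0 0.5 0 0 25;0 0 0 0.5 0 0 25;0 0 0 0 0 0 25;0 0 0 0 0 0 25;0 0 0 0 0 0 25;0 0 0 0 0 0 25;0 0 0 0 0 0 25;0 0 0 0 0 0 25;0 0 0 0 0 0 25;0 0 0 0 0 0 25"}}

```text
time: 18.83
position: [0.5299, -0.0092, 0.0708]
tcp_rot: [3.141, -0.001, 1.647]
force: [-5.2, 3.2, 20.9]
gripper_width: 0.385
finger_force: 40.3
```

Run:
```python
from h import *
o=status.get_obs();print(o["position"],o["tcp_rot"],o["force"],o["wrist_torque"])
```

```text
[ 0.52987822 -0.00922805  0.07084148] [ 3.14132948e+00 -6.59331728e-04  1.64668121e+00] [-5.15156441  3.24832863 20.8998597 ] [ 0.25643595  1.22462697 -0.04200501]
```

{"fn": "apply_moves", "kwargs": {"increments": "0 0 0 -1 0 0 25;0 0 0 -1 0 0 25;0 0 0 -1 0 0 25;0 0 0 0 0 0 25;0 0 0 0 0 0 25;0 0 0 0 0 0 25;0 0 0 0 0 0 25;0 0 0 0 0 0 25;0 0 0 0 0 0 25;0 0 0 0 0 0 25"}}

```text
time: 19.67
position: [0.5295, -0.0095, 0.0711]
tcp_rot: [3.136, 0.0, 1.646]
force: [-1.5, 1.9, 16.9]
gripper_width: 0.387
finger_force: 38.7
```

{"fn": "apply_moves", "kwargs": {"increments": "0 0 0 0 1 0 25;0 0 0 0 1 0 25;0 0 0 0 0 0 25;0 0 0 0 0 0 25;0 0 0 0 0 0 25;0 0 0 0 0 0 25;0 0 0 0 0 0 25;0 0 0 0 0 0 25;0 0 0 0 0 0 25;0 0 0 0 0 0 25"}}

```text
time: 20.5
position: [0.5296, -0.0087, 0.071]
tcp_rot: [3.136, 0.002, 1.647]
force: [-1.1, -0.8, 16.1]
gripper_width: 0.388
finger_force: 38.8
```

{"fn": "apply_moves", "kwargs": {"increments": "0 0 0 -1 0 0 25;0 0 0 -1 0 0 25;0 0 0 0 0 0 25;0 0 0 0 0 0 25;0 0 0 0 0 0 25;0 0 0 0 0 0 25;0 0 0 0 0 0 25;0 0 0 0 0 0 25;0 0 0 0 0 0 25;0 0 0 0 0 0 25"}}

```text
time: 21.33
position: [0.5293, -0.0089, 0.0711]
tcp_rot: [3.133, 0.003, 1.647]
force: [1.0, -1.1, 12.1]
gripper_width: 0.386
finger_force: 37.6
```

{"fn": "apply_moves", "kwargs": {"increments": "0 0 0 0 0 4 25;0 0 0 0 0 4 25;0 0 0 2 -1 0 25;0 0 0 2 -0.5 0 25;0 0 0 0 0 0 25;0 0 0 0 0 0 25;0 0 0 0 0 0 25;0 0 0 0 0 0 25;0 0 0 0 0 0 25;0 0 0 0 0 0 25"}}

```text
time: 22.17
position: [0.5291, -0.0092, 0.0763]
tcp_rot: [-3.141, -0.0, 1.647]
force: [0.7, 0.5, -0.7]
gripper_width: 0.386
finger_force: 32.4
```

{"fn": "apply_moves", "kwargs": {"increments": "0 0 0 0 0 -2 25;0 0 0 0 0 -2 25;0 0 0 0 0 -2 25;0 0 0 0 0 -1 25;0 0 0 0 0 -1 25;0 0 0 0 0 -1 25;0 0 0 0 0 0 25;0 0 0 0 0 0 25;0 0 0 0 0 0 25;0 0 0 0 0 0 25"}}

```text
time: 23.0
position: [0.5297, -0.0088, 0.071]
tcp_rot: [3.139, -0.0, 1.647]
force: [-5.2, 2.3, 24.1]
gripper_width: 0.39
finger_force: 38.1
```

Run:
```python
from h import *
o=status.get_obs();print(o["position"],o["tcp_rot"],o["force"],o["wrist_torque"])
```

```text
[ 0.52972473 -0.00880491  0.07096596] [ 3.13915091e+00 -2.98021364e-04  1.64650505e+00] [-5.20259633  2.32092846 24.10569981] [ 0.26473795  1.33679807 -0.09436721]
```

{"fn": "apply_moves", "kwargs": {"increments": "0 0 0 0 0 4 25;0 0 0 2 0 2 25;0 0 0 0 0 0 25;0 0 0 0 0 -2 25;0 0 0 0 0 -2 25;0 0 0 0 0 -1 25;0 0 0 0 0 -1 25;0 0 0 0 0 0 25;0 0 0 0 0 0 25;0 0 0 0 0 0 25"}}

```text
time: 23.83
position: [0.5312, -0.0092, 0.0671]
tcp_rot: [-3.141, -0.0, 1.647]
force: [0.9, 1.1, -1.7]
gripper_width: 0.389
finger_force: 31.9
```

{"fn": "apply_moves", "kwargs": {"increments": "0 0 0 0 0 4 25;0 0 0 0 -2 2 25;0 0 0 0 0 0 25;0 0 0 0 0 -2 25;0 0 0 0 0 -2 25;0 0 0 0 0 -1 25;0 0 0 0 0 -1 25;0 0 0 0 0 0 25;0 0 0 0 0 0 25;0 0 0 0 0 0 25"}}

```text
time: 24.67
position: [0.531, -0.0107, 0.0705]
tcp_rot: [3.14, -0.001, 1.647]
force: [-5.7, 2.8, 21.3]
gripper_width: 0.387
finger_force: 30.7
```

Run:
```python
from h import *
o=status.get_obs();print(o["position"],o["tcp_rot"],o["force"],o["wrist_torque"])
```

```text
[ 0.53102005 -0.01071779  0.07051568] [ 3.14044454e+00 -5.37074119e-04  1.64661230e+00] [-5.67204005  2.81955413 21.3235962 ] [ 0.24373154  1.10836495 -0.05351854]
```

At TCP (0.5312, -0.0092) the vial dropped freely below the rim, so I go back there and push it all the way down.

{"fn": "apply_moves", "kwargs": {"increments": "0 0 0 0 0 4 25;0 0 0 0.5 2 2 25;0 0 0 0 0 0 25;0 0 0 0 0 -2 25;0 0 0 0 0 -2 25;0 0 0 0 0 -2 25;0 0 0 0 0 -3 25;0 0 0 0 0 -3 25;0 0 0 0 0 -3 25;0 0 0 0 0 -3 25"}}

```text
time: 25.5
position: [0.5315, -0.009, 0.0548]
tcp_rot: [-3.141, -0.001, 1.647]
force: [-0.6, 2.1, 0.7]
gripper_width: 0.389
finger_force: 28.1
```

{"fn": "apply_moves", "kwargs": {"increments": "0 0 0 0 0 -2 25;0 0 0 0 0 -2 25;0 0 0 0 0 -2 25;0 0 0 0 0 -1 25;0 0 0 0 0 0 25;0 0 0 0 0 0 25;0 0 0 0 0 0 25;0 0 0 0 0 0 25;0 0 0 0 0 0 25;0 0 0 0 0 0 25"}}

```text
time: 26.33
position: [0.5316, -0.0092, 0.0483]
tcp_rot: [-3.141, -0.0, 1.647]
force: [0.9, 3.0, -2.8]
gripper_width: 0.389
finger_force: 27.9
```

{"fn": "apply_moves", "kwargs": {"increments": "0 0 0 0 0 -2 25;0 0 0 0 0 0 25;0 0 0 0 0 0 45;0 0 0 0 0 0 60;0 0 0 0 0 0 70;0 0 0 0 0 0 75;0 0 0 0 0 15 80;0 0 0 0 0 20 85;0 0 0 0 0 25 85;0 0 0 0 0 25 85"}}

```text
time: 27.17
position: [0.5313, -0.0095, 0.132]
tcp_rot: [-3.14, 0.0, 1.647]
force: [0.1, -0.9, -0.2]
gripper_width: 0.997
finger_force: 0.0
```

{"fn": "apply_moves", "kwargs": {"increments": "0 0 0.12 6 -8 0 85;0 0 0.12 10 -12 0 85;0 0 0.12 10 -13 0 85;0 0 0.12 10 -13 0 85;0 0 0.12 10 -13 0 85;0 0 0.12 10 -13 0 85;0 0 0.12 10 -13 0 85;0 0 0.12 10 -13 0 85;0 0 0.12 10 -13 0 85;0 0 0.12 10 -13 0 85"}}

```text
time: 28.0
position: [0.6281, -0.1344, 0.1313]
tcp_rot: [-3.141, 0.0, 2.853]
force: [0.0, -1.1, 0.1]
gripper_width: 0.994
finger_force: 0.0
```

Run:
```python
from h import *
o=status.get_obs();print(o["position"],o["tcp_rot"],o["joint_positions"],o["time"])
a=save("top","t6.png");print(vials(a))
b=save("side","s6.png")
g=lambda im,f:cv2.convertScaleAbs(cv2.resize(im,None,fx=f,fy=f,interpolation=cv2.INTER_CUBIC),alpha=1.4)[:,:,::-1]
cv2.imwrite("pics/s6c.png",np.hstack([g(b[170:370,215:365],2.6),g(a[160:290,190:290],4)]))
```

```text
[ 0.62808759 -0.13435391  0.13132586] [-3.14107253e+00  7.13650513e-05  2.85271355e+00] [-3.18699188e-01  4.41028564e-01  1.50471397e+00 -5.56438014e-04
  1.19576333e+00 -1.60041259e+00] 28.0
[([318.5, 180.2], [315, 177, 9, 6, 27]), ([271.2, 190.6], [267, 183, 9, 16, 38]), ([331.2, 205.1], [328, 202, 7, 7, 22]), ([398.8, 210.5], [394, 202, 14, 14, 87]), ([375.1, 218.1], [372, 213, 9, 9, 28]), ([400.5, 243.3], [398, 238, 7, 10, 31]), ([392.8, 269.5], [390, 263, 8, 12, 46]), ([184.9, 291.9], [170, 283, 31, 17, 162]), ([200.3, 291.7], [198, 288, 6, 8, 18]), ([221.2, 297.3], [214, 293, 16, 7, 33])]
```

Run:
```python
import cv2,numpy as np
a=cv2.imread("pics/t6.png")
cv2.imwrite("pics/t6c.png",cv2.convertScaleAbs(cv2.resize(a[160:290,195:425],None,fx=3.45,fy=3.45,interpolation=cv2.INTER_CUBIC),alpha=1.5))
```

```text
(no output)
```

View pics/t6c.png

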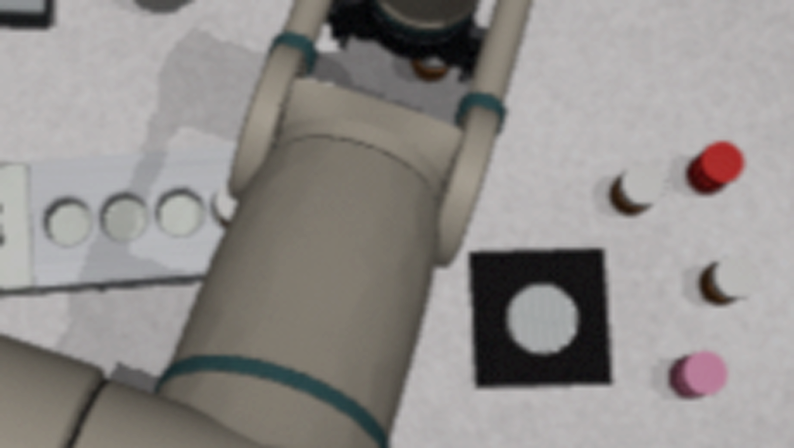

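Vial C has been knocked: its crescent went from (362,209) to (375,218), so it now stands near the red one. A is still at (318,180), so I continue with A.

{"fn": "apply_moves", "kwargs": {"increments": "0 0 0.12 10 -12 0 85;0 0 0.12 11 -12 0 85;0 0 0.12 10 -12 0 85;0 0 0.01 0 0 -20 85;0 0 0 0 0 -25 85;0 0 0 0 0 -25 85;0 0 0 0 0 -20 85;0 0 0 0 0 -13 85;0 0 0 0 0 0 60;0 0 0 0 0 0 45"}}

```text
time: 28.93
position: [0.6577, -0.1685, 0.0278]
tcp_rot: [3.14, -0.002, -3.068]
force: [0.3, 0.5, 0.1]
gripper_width: 0.742
finger_force: 0.0
```

{"fn": "apply_moves", "kwargs": {"increments": "0 0 0 0 0 0 25;0 0 0 0 0 0 25;0 0 0 0 0 0 25;0 0 0 0 0 0 25;0 0 0 0 0 0 25;0 0 0 0 0 0 50;0 0 0 0 0 0 65;0 0 0 0 0 0 75;0 0 0 0 0 0 85;0 0 0 0 0 0 85"}}

```text
time: 29.77
position: [0.6585, -0.1693, 0.028]
tcp_rot: [3.141, -0.001, -3.066]
force: [0.3, 0.3, -1.1]
gripper_width: 0.994
finger_force: 0.0
```

{"fn": "apply_moves", "kwargs": {"increments": "0 0 -0.12 0 0 0 85;0 0 -0.12 0 0 0 85;0 0 -0.12 0 0 0 85;0 0 -0.12 0 0 0 85;0 0 -0.12 0 0 0 85;0 0 -0.12 0 0 0 85;0 0 -0.12 0 0 0 85;0 0 -0.12 0 0 0 85;0 0 -0.12 0 0 0 85;0 0 -0.12 0 0 0 85"}}

```text
time: 30.6
position: [0.6586, -0.1693, 0.0281]
tcp_rot: [-3.141, -0.0, 2.011]
force: [0.6, 0.3, 0.8]
gripper_width: 0.995
finger_force: 0.0
```

{"fn": "apply_moves", "kwargs": {"increments": "0 0 -0.12 0 0 0 85;0 0 -0.12 0 0 0 85;0 0 -0.12 0 0 0 75;0 0 -0.01 0 0 0 60;0 0 0 0 0 0 45;0 0 0 0 0 0 25;0 0 0 0 0 0 25;0 0 0 0 0 0 25;0 0 0 0 0 0 25;0 0 0 0 0 0 25"}}

```text
time: 31.43
position: [0.6588, -0.1693, 0.0284]
tcp_rot: [3.141, 0.0, 1.647]
force: [0.1, 0.2, 0.7]
gripper_width: 0.385
finger_force: 24.9
```

{"fn": "apply_moves", "kwargs": {"increments": "0 0 0 0 0 0 25;0 0 0 0 0 0 25;0 0 0 0 0 10 25;0 0 0 0 0 20 25;0 0 0 0 0 25 25;0 0 0 0 0 25 25;0 0 0 0 0 20 25;0 0 0 0 0 15 25;0 0 0 0 0 0 25;0 0 0 0 0 0 25"}}

```text
time: 32.27
position: [0.6591, -0.1694, 0.1445]
tcp_rot: [3.14, 0.001, 1.647]
force: [0.7, -0.3, -1.9]
gripper_width: 0.391
finger_force: 25.0
```

{"fn": "apply_moves", "kwargs": {"increments": "0 0 0 -10 14 0 25;0 0 0 -14 22 0 25;0 0 0 -14 22 0 25;0 0 0 -14 22 0 25;0 0 0 -14 22 0 25;0 0 0 -14 22 0 25;0 0 0 -14 22 0 25;0 0 0 -14 22 0 25;0 0 0 -14 22 0 25;0 0 0 -9 14.5 0 25"}}

```text
time: 33.1
position: [0.5244, 0.0372, 0.1416]
tcp_rot: [-3.137, -0.002, 1.648]
force: [0.5, -0.1, -0.3]
gripper_width: 0.386
finger_force: 25.1
```

{"fn": "apply_moves", "kwargs": {"increments": "0 0 0 0 0 -15 25;0 0 0 0 0 -20 25;0 0 0 0 0 -20 25;0 0 0 0 0 -10 25;0 0 0 0 0 -4 25;0 0 0 0 0 0 25;0 0 0 0 0 0 25;0 0 0 0 0 -2 25;0 0 0 0 0 -3 25;0 0 0 0 0 -3 25"}}

```text
time: 33.93
position: [0.528, 0.0352, 0.0663]
tcp_rot: [3.141, 0.0, 1.647]
force: [-0.1, -0.2, -0.6]
gripper_width: 0.388
finger_force: 25.0
```

It went straight in, so I seat and release it. I lift, then look where vials C and D stand before picking.

{"fn": "apply_moves", "kwargs": {"increments": "0 0 0 0 0 -4 25;0 0 0 0 0 -4 25;0 0 0 0 0 -4 25;0 0 0 0 0 -4 25;0 0 0 0 0 -3 25;0 0 0 0 0 0 25;0 0 0 0 0 0 25;0 0 0 0 0 0 45;0 0 0 0 0 0 60;0 0 0 0 0 0 75"}}

```text
time: 34.77
position: [0.5281, 0.0352, 0.0477]
tcp_rot: [3.141, 0.0, 1.647]
force: [0.4, 0.1, -0.3]
gripper_width: 0.793
finger_force: 0.0
```

{"fn": "apply_moves", "kwargs": {"increments": "0 0 0 0 0 0 85;0 0 0 0 0 10 85;0 0 0 0 0 20 85;0 0 0 0 0 25 85;0 0 0 0 0 30 85;0 0 0 -20 -30 0 85;0 0 0 -15 -35 0 85;0 0 0 0 -38 0 85;0 0 0 0 -38 0 85;0 0 0 0 0 0 85"}}

```text
time: 35.6
position: [0.4937, -0.1121, 0.1338]
tcp_rot: [3.138, 0.005, 1.642]
force: [0.8, 0.9, 0.1]
gripper_width: 0.995
finger_force: 0.0
```

Run:
```python
from h import *
o=status.get_obs();print(o["position"],o["tcp_rot"],o["time"])
a=save("top","t7.png");print(vials(a))
for n,(u,v),d in(("C",(367.1,203.6),(13.0,9.2)),("D",(408.6,240.2),(0,0))):
    p=ray("top",u+d[0],v+d[1],.056); print(n,p[:2])
for u,v in((402.1+3,207.9-2),):print("red~",ray("top",404.1,206.8,.056)[:2])
```

```text
[ 0.49372074 -0.11209619  0.13383432] [3.13845736 0.00544156 1.64244038] 35.6
[([316.5, 190.3], [312, 187, 10, 8, 23]), ([401.8, 208.2], [394, 201, 17, 15, 178]), ([375.1, 217.9], [372, 213, 9, 9, 25]), ([400.8, 243.6], [399, 238, 6, 10, 29]), ([393.1, 269.4], [390, 263, 10, 12, 47])]
C [ 0.54595061 -0.32268231]
D [ 0.47204934 -0.39514807]
red~ [ 0.56244728 -0.3877698 ]
```

{"fn": "apply_moves", "kwargs": {"increments": "0 0 0.12 0 -12 0 55;0 0 0.12 5 -20 0 55;0 0 0.12 5 -20 0 55;0 0 0.12 5 -20 0 55;0 0 0.12 5 -20 0 55;0 0 0.12 5 -20 0 55;0 0 0.12 5 -20 0 55;0 0 0.12 5 -20 0 55;0 0 0.12 5 -20 0 55;0 0 0.12 5 -20 0 55"}}

```text
time: 36.48
position: [0.5383, -0.2972, 0.1328]
tcp_rot: [3.141, -0.0, 2.854]
force: [-0.1, 0.6, -0.1]
gripper_width: 0.648
finger_force: 0.0
```

{"fn": "apply_moves", "kwargs": {"increments": "0 0 0.12 5 -14 0 55;0 0 0.12 5 -7 0 55;0 0 0.12 0 0 0 55;0 0 0.01 0 0 -10 55;0 0 0 0 0 -20 55;0 0 0 0 0 0 55;0 0 0 0 0 0 55;0 0 0 0 0 0 55;0 0 0 0 0 0 55;0 0 0 0 0 0 55"}}

```text
time: 37.32
position: [0.5483, -0.3189, 0.1034]
tcp_rot: [-3.141, 0.001, -3.067]
force: [0.1, 1.0, -0.5]
gripper_width: 0.64
finger_force: 0.0
```

Run:
```python
from h import *
o=status.get_obs();print(o["position"],o["tcp_rot"],o["gripper_width"])
b=save("side","s8.png");a=save("top","t8.png")
g=lambda im,f:cv2.convertScaleAbs(cv2.resize(im,None,fx=f,fy=f,interpolation=cv2.INTER_CUBIC),alpha=1.3)[:,:,::-1]
cv2.imwrite("pics/s8c.png",g(b[230:390,200:390],4))
```

```text
[ 0.54825911 -0.31885782  0.10337511] [-3.14063197e+00  1.32662574e-03 -3.06652009e+00] 0.6398310652187341
```

View pics/s8c.png

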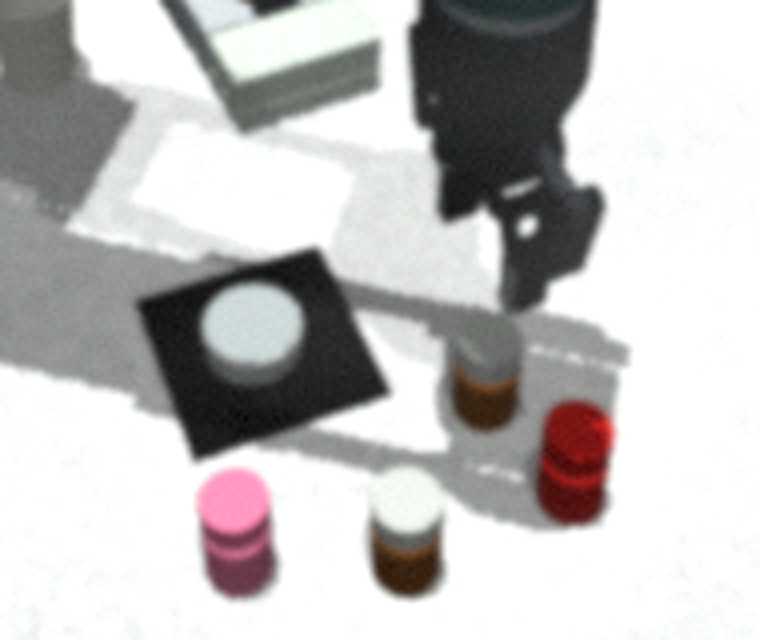

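Vial C stands upright at crop (485,370), below the hand and clear of the red one. I move 6 mm further in −y and go down.

{"fn": "apply_moves", "kwargs": {"increments": "0 0 0 1 -6 0 55;0 0 0 0 0 -15 55;0 0 0 0 0 -15 55;0 0 0 0 0 -15 55;0 0 0 0 0 -15 55;0 0 0 0 0 -10 55;0 0 0 0 0 -5 55;0 0 0 0 0 0 55;0 0 0 0 0 0 40;0 0 0 0 0 0 25"}}

```text
time: 38.25
position: [0.5494, -0.3254, 0.0283]
tcp_rot: [-3.14, 0.001, -3.066]
force: [-0.4, -0.2, 0.7]
gripper_width: 0.39
finger_force: 25.7
```

{"fn": "apply_moves", "kwargs": {"increments": "0 0 0 0 0 0 25;0 0 0 0 0 0 25;0 0 0 0 0 0 25;0 0 0 0 0 0 25;0 0 0 0 0 0 25;0 0 0 0 0 0 45;0 0 0 0 0 0 55;0 0 0 0 0 0 55;0 0 0 0 0 0 55;0 0 0 0 0 0 55"}}

```text
time: 39.08
position: [0.5485, -0.3246, 0.027]
tcp_rot: [3.141, -0.001, -3.066]
force: [-0.6, 0.5, 0.2]
gripper_width: 0.642
finger_force: 0.0
```

{"fn": "apply_moves", "kwargs": {"increments": "0 0 -0.12 0 0 0 55;0 0 -0.12 0 0 0 55;0 0 -0.12 0 0 0 55;0 0 -0.12 0 0 0 55;0 0 -0.12 0 0 0 55;0 0 -0.12 0 0 0 55;0 0 -0.12 0 0 0 55;0 0 -0.12 0 0 0 55;0 0 -0.12 0 0 0 55;0 0 -0.12 0 0 0 55"}}

```text
time: 39.92
position: [0.5486, -0.3247, 0.0272]
tcp_rot: [-3.142, -0.0, 2.011]
force: [-0.0, -0.2, 0.4]
gripper_width: 0.645
finger_force: 0.0
```

{"fn": "apply_moves", "kwargs": {"increments": "0 0 -0.12 0 0 0 55;0 0 -0.12 0 0 0 55;0 0 -0.12 0 0 0 55;0 0 -0.01 0 0 0 50;0 0 0 0 0 0 40;0 0 0 0 0 0 25;0 0 0 0 0 0 25;0 0 0 0 0 0 25;0 0 0 0 0 0 25;0 0 0 0 0 0 25"}}

```text
time: 40.75
position: [0.5487, -0.3247, 0.0274]
tcp_rot: [-3.142, -0.0, 1.647]
force: [-1.3, 0.8, 0.6]
gripper_width: 0.391
finger_force: 24.9
```

{"fn": "apply_moves", "kwargs": {"increments": "0 0 0 0 0 0 25;0 0 0 0 0 0 25;0 0 0 0 0 10 25;0 0 0 0 0 20 25;0 0 0 0 0 25 25;0 0 0 0 0 25 25;0 0 0 0 0 20 25;0 0 0 0 0 15 25;0 0 0 0 0 0 25;0 0 0 0 0 0 25"}}

```text
time: 41.58
position: [0.5491, -0.325, 0.1435]
tcp_rot: [3.14, 0.002, 1.647]
force: [-0.1, 0.0, -2.8]
gripper_width: 0.391
finger_force: 25.1
```

{"fn": "apply_moves", "kwargs": {"increments": "0 0 0 0 14 0 25;0 0 0 -2 32 0 25;0 0 0 -2 38 0 25;0 0 0 -2 38 0 25;0 0 0 -2 38 0 25;0 0 0 -2 38 0 25;0 0 0 -2 38 0 25;0 0 0 -2 38 0 25;0 0 0 -2 38 0 25;0 0 0 -2 38 0 25"}}

```text
time: 42.42
position: [0.5284, 0.028, 0.1407]
tcp_rot: [-3.138, -0.001, 1.647]
force: [0.8, 0.0, -0.1]
gripper_width: 0.391
finger_force: 25.1
```

{"fn": "apply_moves", "kwargs": {"increments": "0 0 0 -3.5 30 0 25;0 0 0 -3 24 0 25;0 0 0 0 0 -15 25;0 0 0 0 0 -20 25;0 0 0 0 0 -20 25;0 0 0 0 0 -8 25;0 0 0 0 0 0 25;0 0 0 0 0 0 25;0 0 0 0 0 0 25;0 0 0 0 0 0 25"}}

```text
time: 43.25
position: [0.525, 0.0792, 0.0803]
tcp_rot: [3.14, 0.0, 1.646]
force: [-0.1, -0.4, -0.3]
gripper_width: 0.389
finger_force: 25.1
```

{"fn": "apply_moves", "kwargs": {"increments": "0 0 0 0 0 -4 25;0 0 0 0 0 -4 25;0 0 0 0 0 -3 25;0 0 0 0 0 -3 25;0 0 0 0 0 0 25;0 0 0 0 0 0 25;0 0 0 0 0 0 25;0 0 0 0 0 0 25;0 0 0 0 0 0 25;0 0 0 0 0 0 25"}}

```text
time: 44.08
position: [0.5243, 0.0792, 0.0655]
tcp_rot: [3.141, 0.0, 1.647]
force: [-0.2, 0.6, -1.5]
gripper_width: 0.389
finger_force: 25.1
```

{"fn": "apply_moves", "kwargs": {"increments": "0 0 0 0 0 -4 25;0 0 0 0 0 -4 25;0 0 0 0 0 -4 25;0 0 0 0 0 -4 25;0 0 0 0 0 -2 25;0 0 0 0 0 0 25;0 0 0 0 0 0 25;0 0 0 0 0 0 45;0 0 0 0 0 0 60;0 0 0 0 0 0 75"}}

```text
time: 44.92
position: [0.5246, 0.0792, 0.0477]
tcp_rot: [3.141, 0.0, 1.647]
force: [0.4, 0.9, 0.3]
gripper_width: 0.794
finger_force: 0.0
```

{"fn": "apply_moves", "kwargs": {"increments": "0 0 0 0 0 0 85;0 0 0 0 0 10 85;0 0 0 0 0 20 85;0 0 0 0 0 25 85;0 0 0 0 0 30 85;0 0 0.12 -10 -30 0 55;0 0 0.12 -5 -38 0 55;0 0 0.12 0 -38 0 55;0 0 0.12 0 -38 0 55;0 0 0.12 0 -38 0 55"}}

```text
time: 45.75
position: [0.5097, -0.0961, 0.1336]
tcp_rot: [3.14, 0.001, 2.228]
force: [-0.1, 0.7, -0.4]
gripper_width: 0.646
finger_force: 0.0
```

Run:
```python
from h import *
o=status.get_obs();print(o["position"],o["tcp_rot"],o["time"])
a=save("top","t9.png");print(vials(a))
```

```text
[ 0.50973013 -0.09608157  0.13362121] [3.14045937e+00 1.33917990e-03 2.22759668e+00] 45.75
[([401.8, 208.2], [394, 201, 17, 15, 180]), ([400.8, 243.3], [399, 238, 6, 10, 28]), ([392.9, 269.2], [390, 263, 8, 12, 44])]
```

{"fn": "apply_moves", "kwargs": {"increments": "0 0 0.12 -4 -36 0 55;0 0 0.12 -4 -36 0 55;0 0 0.12 -4 -36 0 55;0 0 0.12 -4 -36 0 55;0 0 0.12 -4 -36 0 55;0 0 0.12 -4 -36 0 55;0 0 0.12 -4 -36 0 55;0 0 0.12 -4 -30 0 55;0 0 0.01 -3 -13 0 55;0 0 0 0 0 0 55"}}

```text
time: 46.63
position: [0.4746, -0.3917, 0.1329]
tcp_rot: [-3.139, 0.001, -3.101]
force: [0.3, 0.4, -0.8]
gripper_width: 0.643
finger_force: 0.0
```

{"fn": "apply_moves", "kwargs": {"increments": "0 0 0 0 0 -20 55;0 0 0 0 0 -20 55;0 0 0 0 0 -20 55;0 0 0 0 0 -20 55;0 0 0 0 0 -15 55;0 0 0 0 0 -10 55;0 0 0 0 0 -1 55;0 0 0 0 0 0 55;0 0 0 0 0 0 40;0 0 0 0 0 0 25"}}

```text
time: 47.47
position: [0.476, -0.3888, 0.0279]
tcp_rot: [-3.139, 0.002, -3.097]
force: [-1.0, 1.7, 1.9]
gripper_width: 0.387
finger_force: 24.7
```

{"fn": "apply_moves", "kwargs": {"increments": "0 0 0 0 0 0 25;0 0 0 0 0 0 25;0 0 0 0 0 0 25;0 0 0 0 0 0 25;0 0 0 0 0 0 25;0 0 0 0 0 0 45;0 0 0 0 0 0 55;0 0 0 0 0 0 55;0 0 0 0 0 0 55;0 0 0 0 0 0 55"}}

```text
time: 48.3
position: [0.4748, -0.3878, 0.0261]
tcp_rot: [3.141, -0.001, -3.098]
force: [0.5, 0.9, -0.4]
gripper_width: 0.645
finger_force: 0.0
```

{"fn": "apply_moves", "kwargs": {"increments": "0 0 -0.12 0 0 0 55;0 0 -0.12 0 0 0 55;0 0 -0.12 0 0 0 55;0 0 -0.12 0 0 0 55;0 0 -0.12 0 0 0 55;0 0 -0.12 0 0 0 55;0 0 -0.12 0 0 0 55;0 0 -0.12 0 0 0 55;0 0 -0.12 0 0 0 55;0 0 -0.12 0 0 0 55"}}

```text
time: 49.13
position: [0.475, -0.3879, 0.0262]
tcp_rot: [-3.142, -0.0, 1.98]
force: [-0.1, 1.0, -0.3]
gripper_width: 0.646
finger_force: 0.0
```

{"fn": "apply_moves", "kwargs": {"increments": "0 0 -0.12 0 0 0 55;0 0 -0.12 0 0 0 55;0 0 -0.12 0 0 0 55;0 0 -0.01 0 0 0 50;0 0 0 0 0 0 40;0 0 0 0 0 0 25;0 0 0 0 0 0 25;0 0 0 0 0 0 25;0 0 0 0 0 0 25;0 0 0 0 0 0 25"}}

```text
time: 49.97
position: [0.4751, -0.388, 0.0263]
tcp_rot: [3.142, 0.0, 1.616]
force: [0.2, -0.9, 0.2]
gripper_width: 0.392
finger_force: 24.9
```

{"fn": "apply_moves", "kwargs": {"increments": "0 0 0 0 0 0 25;0 0 0 0 0 0 25;0 0 0 0 0 10 25;0 0 0 0 0 20 25;0 0 0 0 0 25 25;0 0 0 0 0 25 25;0 0 0 0 0 20 25;0 0 0 0 0 15 25;0 0 0 0 0 0 25;0 0 0 0 0 0 25"}}

```text
time: 50.8
position: [0.4753, -0.3883, 0.1425]
tcp_rot: [3.14, 0.002, 1.616]
force: [-0.3, -0.3, -1.7]
gripper_width: 0.393
finger_force: 25.0
```

{"fn": "apply_moves", "kwargs": {"increments": "0 0 0.03 2 16 0 25;0 0 0 4 32 0 25;0 0 0 4 38 0 25;0 0 0 4 38 0 25;0 0 0 4 38 0 25;0 0 0 4 38 0 25;0 0 0 4 38 0 25;0 0 0 4 38 0 25;0 0 0 4 38 0 25;0 0 0 4 38 0 25"}}

```text
time: 51.63
position: [0.511, -0.033, 0.1398]
tcp_rot: [-3.138, -0.002, 1.647]
force: [0.7, 0.3, 0.9]
gripper_width: 0.394
finger_force: 25.0
```

{"fn": "apply_moves", "kwargs": {"increments": "0 0 0 4 38 0 25;0 0 0 4 38 0 25;0 0 0 0 34 0 25;0 0 0 0 0 0 25;0 0 0 0 0 0 25;0 0 0 0 0 0 25;0 0 0 0 0 0 25;0 0 0 0 0 0 25;0 0 0 0 0 0 25;0 0 0 0 0 0 25"}}

```text
time: 52.47
position: [0.5211, 0.073, 0.1413]
tcp_rot: [-3.142, -0.0, 1.644]
force: [-0.6, -0.0, -1.1]
gripper_width: 0.392
finger_force: 25.0
```

{"fn": "apply_moves", "kwargs": {"increments": "0 0 0 0 25 0 25;0 0 0 0 15 0 25;0 0 0 0 10 0 25;0 0 0 0 0 -15 25;0 0 0 0 0 -20 25;0 0 0 0 0 -20 25;0 0 0 0 0 -6 25;0 0 0 0 0 0 25;0 0 0 0 0 0 25;0 0 0 0 0 0 25"}}

```text
time: 53.3
position: [0.5221, 0.1239, 0.0814]
tcp_rot: [3.139, 0.0, 1.645]
force: [0.1, 1.7, -0.0]
gripper_width: 0.394
finger_force: 25.0
```

{"fn": "apply_moves", "kwargs": {"increments": "0 0 0 0 0 -4 25;0 0 0 0 0 -4 25;0 0 0 0 0 -4 25;0 0 0 0 0 -3 25;0 0 0 0 0 0 25;0 0 0 0 0 0 25;0 0 0 0 0 0 25;0 0 0 0 0 0 25;0 0 0 0 0 0 25;0 0 0 0 0 0 25"}}

```text
time: 54.13
position: [0.5212, 0.124, 0.0655]
tcp_rot: [3.141, 0.0, 1.646]
force: [-0.7, -0.2, -1.1]
gripper_width: 0.391
finger_force: 25.2
```

{"fn": "apply_moves", "kwargs": {"increments": "0 0 0 0 0 -4 25;0 0 0 0 0 -4 25;0 0 0 0 0 -4 25;0 0 0 0 0 -4 25;0 0 0 0 0 -3 25;0 0 0 0 0 0 25;0 0 0 0 0 0 25;0 0 0 0 0 0 45;0 0 0 0 0 0 60;0 0 0 0 0 0 75"}}

```text
time: 54.97
position: [0.5213, 0.124, 0.0467]
tcp_rot: [3.141, -0.0, 1.646]
force: [-0.1, 0.2, -0.1]
gripper_width: 0.792
finger_force: 0.0
```

{"fn": "apply_moves", "kwargs": {"increments": "0 0 0 0 0 0 85;0 0 0 0 0 10 85;0 0 0 0 0 20 85;0 0 0 0 0 25 85;0 0 0 0 0 30 85;0 0 0 -25 -10 20 85;0 0 0 -35 0 0 85;0 0 0 -35 0 0 85;0 0 0 -35 0 0 85;0 0 0 -30 0 0 85"}}

```text
time: 55.8
position: [0.3585, 0.1138, 0.152]
tcp_rot: [-3.142, -0.0, 1.646]
force: [-0.3, 0.2, 0.2]
gripper_width: 0.993
finger_force: 0.0
```

Run:
```python
from h import *
o=status.get_obs();print(o["position"],o["tcp_rot"],o["time"])
a=save("top","ta.png");b=save("side","sa.png")
g=lambda im,f:cv2.convertScaleAbs(cv2.resize(im,None,fx=f,fy=f,interpolation=cv2.INTER_CUBIC),alpha=1.4)[:,:,::-1]
cv2.imwrite("pics/sac.png",np.hstack([g(b[170:320,205:305],4),g(a[180:280,200:300],6)[:, :400]]) if 0 else np.hstack([g(b[170:320,205:305],4),g(a[170:320,200:300],4)]))
```

```text
[0.35853311 0.11383776 0.1519963 ] [-3.14158193e+00 -1.12486552e-04  1.64555953e+00] 55.8
```

View pics/sac.png

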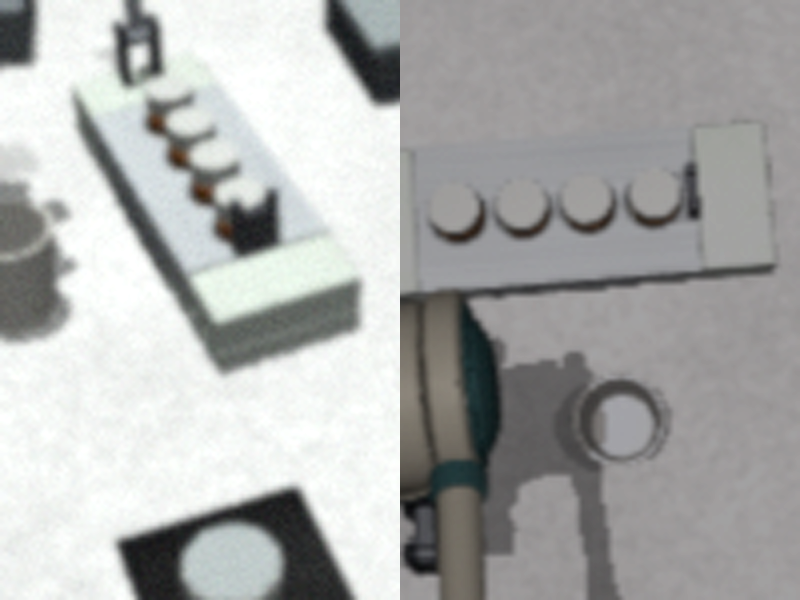

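All four caps stand level in the wells, in the top crop at (457,212) to (655,195), and the dish is still on the mat. Now the dial. Its pointer stands at about 1.75 rad and the zero mark at about −0.23 rad, so it needs a turn of about −1.98 rad.

{"fn": "apply_moves", "kwargs": {"increments": "0 0 0.02 0 20 0 50;0 0 0.02 0 30 0 50;0 0 0.02 0 30 0 50;0 0 0.02 0 30 0 50;0 0 0.027 0 30 0 50;0 0 0 0 30 0 50;0 0 0 0 30 0 50;0 0 0 20 25 0 50;0 0 0 20 20 0 50;0 0 0 14 5 0 50"}}

```text
time: 56.73
position: [0.4178, 0.3682, 0.1522]
tcp_rot: [3.137, -0.003, 1.755]
force: [-0.2, 0.9, -0.2]
gripper_width: 0.586
finger_force: 0.0
```

{"fn": "apply_moves", "kwargs": {"increments": "0 0 0 0 0 0 50;0 0 0 0 0 0 50;0 0 0 0 0 0 50;0 0 0 0 0 0 50;0 0 0 0 0 0 50;0 0 0 0 0 0 50;0 0 0 0 0 0 50;0 0 0 0 0 0 50;0 0 0 0 0 0 50;0 0 0 0 0 0 50"}}

```text
time: 57.57
position: [0.415, 0.3639, 0.1515]
tcp_rot: [3.141, -0.0, 1.753]
force: [0.4, 0.1, 0.7]
gripper_width: 0.585
finger_force: 0.0
```

Run:
```python
from h import *
o=status.get_obs();print(o["position"],o["tcp_rot"],o["joint_positions"])
b=save("side","sb.png")
g=lambda im,f:cv2.convertScaleAbs(cv2.resize(im,None,fx=f,fy=f,interpolation=cv2.INTER_CUBIC),alpha=1.3)[:,:,::-1]
cv2.imwrite("pics/sbc.png",g(b[90:200,150:250],5))
# dial disc in initial images
for n,box,s in(("top",(105,245,140,285),None),("side",(176,145,216,190),None)):
    im=cv2.imread("pics/%s0.png"%n,0); x0,y0,x1,y1=box; c=im[y0:y1,x0:x1]
    m=(c<(38 if n=="top" else 45)).astype(np.uint8); k,_,st,ce=cv2.connectedComponentsWithStats(m)
    for i in range(1,k):
        if st[i,4]>20: print(n,st[i],ce[i]+[x0,y0],ray(n,*(ce[i]+[x0,y0]),.062)[:2])
```

```text
[0.41502579 0.36393849 0.15146108] [ 3.14136862e+00 -4.27846343e-05  1.75268684e+00] [ 5.93882386e-01  2.98336983e-01  1.68100873e+00 -5.50395096e-05
  1.16202452e+00  4.12013752e-01]
top [  5   9  21  20 284] [120.66197183 263.63028169] [0.40831956 0.36323737]
side [ 11  12  15  11 118] [193.86440678 162.6779661 ] [0.41346493 0.35758905]
side [  3  27  34  15 340] [195.25294118 179.75588235] [0.39957469 0.25308869]
```

{"fn": "apply_moves", "kwargs": {"increments": "0 0 0 -2.5 -1.5 -20 50;0 0 0 0 0 -20 50;0 0 0 0 0 -20 50;0 0 0 0 0 -15 50;0 0 0 0 0 -8 50;0 0 0 0 0 -3 50;0 0 0 0 0 0 50;0 0 0 0 0 0 30;0 0 0 0 0 0 15;0 0 0 0 0 0 5", "squeeze": 30}}

```text
time: 58.45
position: [0.4129, 0.3628, 0.0663]
tcp_rot: [3.141, -0.001, 1.752]
force: [-9.6, -0.6, 8.4]
gripper_width: 0.171
finger_force: 6.7
```

{"fn": "apply_moves", "kwargs": {"increments": "0 0 0 0 0 0 5;0 0 0 0 0 0 5;0 0 0 0 0 0 5;0 0 0 0 0 0 5;0 0 0 0 0 0 5;0 0 0 0 0 0 5;0 0 0 0 0 0 5;0 0 0 0 0 0 5;0 0 0 0 0 0 5;0 0 0 0 0 0 5"}}

```text
time: 59.28
position: [0.4115, 0.3627, 0.0664]
tcp_rot: [-3.141, -0.001, 1.752]
force: [-3.9, -0.0, 5.1]
gripper_width: 0.135
finger_force: 32.5
```

{"fn": "apply_moves", "kwargs": {"increments": "0 0 -0.11 -1.5 0 0 5;0 0 -0.11 0 0 0 5;0 0 -0.11 0 0 0 5;0 0 -0.11 0 0 0 5;0 0 -0.11 0 0 0 5;0 0 -0.11 0 0 0 5;0 0 -0.11 0 0 0 5;0 0 -0.11 0 0 0 5;0 0 -0.11 0 0 0 5;0 0 -0.11 0 0 0 5"}}

```text
time: 60.12
position: [0.4087, 0.3637, 0.0664]
tcp_rot: [-3.137, 0.001, 0.646]
force: [-7.2, 4.4, 5.8]
gripper_width: 0.131
finger_force: 32.6
```

{"fn": "apply_moves", "kwargs": {"increments": "0 0 -0.11 0 0 0 5;0 0 -0.11 0 0 0 5;0 0 -0.11 0 0 0 5;0 0 -0.11 0 0 0 5;0 0 -0.11 0 0 0 5;0 0 -0.11 0 0 0 5;0 0 -0.11 0 0 0 5;0 0 -0.11 0 0 0 5;0 0 0 0 0 0 5;0 0 0 0 0 0 5"}}

```text
time: 60.95
position: [0.4081, 0.3661, 0.0665]
tcp_rot: [-3.136, 0.006, -0.23]
force: [-9.1, 10.2, 4.1]
gripper_width: 0.137
finger_force: 32.4
```

{"fn": "apply_moves", "kwargs": {"increments": "0 0 0 0 0 0 5;0 0 0 0 0 0 5;0 0 0 0 0 0 20;0 0 0 0 0 0 35;0 0 0 0 0 0 50;0 0 0 0 0 20 50;0 0 0 0 0 25 50;0 0 0 0 0 25 50;0 0 0 -20 -25 15 50;0 0 0 -20 -30 0 50"}}

```text
time: 61.78
position: [0.3746, 0.3094, 0.1538]
tcp_rot: [-3.135, -0.007, -0.226]
force: [-0.4, 0.9, 0.4]
gripper_width: 0.584
finger_force: 0.0
```

{"fn": "apply_moves", "kwargs": {"increments": "0 0 0.12 -15 -30 0 50;0 0 0.12 0 -35 0 50;0 0 0.12 0 -35 0 50;0 0 0.12 0 -35 0 50;0 0 0.12 0 -35 0 50;0 0 0.12 0 -35 0 50;0 0 0.12 0 -35 0 50;0 0 0.12 0 0 0 50;0 0 0.12 0 0 0 50;0 0 0.12 0 0 0 50"}}

```text
time: 62.62
position: [0.3573, 0.0875, 0.1507]
tcp_rot: [3.14, -0.0, 0.902]
force: [0.2, -0.4, 0.8]
gripper_width: 0.584
finger_force: 0.0
```

Run:
```python
from h import *
o=status.get_obs();print(o["position"],o["tcp_rot"],o["time"])
a=save("top","tc.png");b=save("side","sc.png")
g=lambda im,f:cv2.convertScaleAbs(cv2.resize(im,None,fx=f,fy=f,interpolation=cv2.INTER_CUBIC),alpha=1.4)[:,:,::-1]
cv2.imwrite("pics/tcc.png",np.hstack([g(a[190:290,85:165],5),g(b[80:180,170:250],5)]))
```

```text
[0.35727915 0.08747419 0.15072949] [ 3.14047103e+00 -1.37468577e-04  9.01765320e-01] 62.6167
```

View pics/tcc.png

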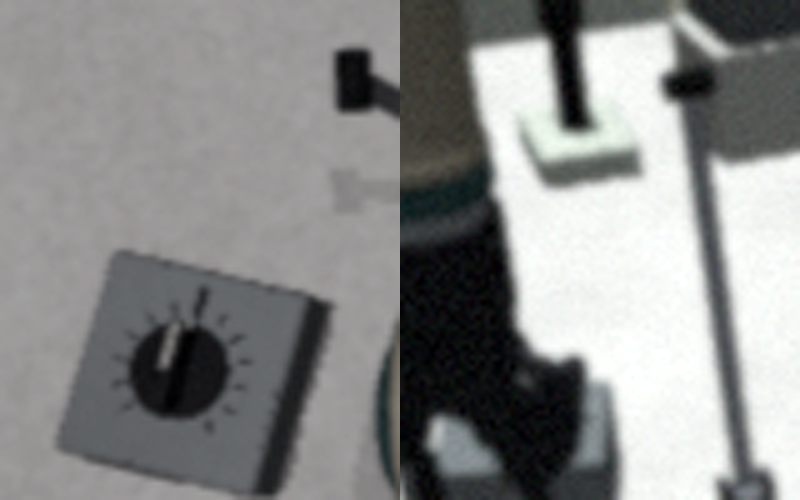

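The dial's pointer now points at the zero mark: white line (163,368)→(175,325), mark (201,302) in the crop. I check the angle numerically while moving on to the bar handle, going up first.

Run:
```python
from h import *
im=cv2.imread("pics/tc.png",0); x0,y0,x1,y1=110,250,128,268
c=im[y0:y1,x0:x1]
# white line: bright px adjacent inside disc; disc centre px
s=6;C=cv2.resize(c,None,fx=s,fy=s,interpolation=cv2.INTER_CUBIC)
k,_,st,ce=cv2.connectedComponentsWithStats((C>75).astype(np.uint8)); L=_
for i in range(1,k):
    if st[i,4]<80: continue
    ys,xs=np.nonzero(L==i); P=np.array([ray("top",(x+.5)/s-.5+x0,(y+.5)/s-.5+y0,.084)[:2] for x,y in zip(xs,ys)])
    w,v=np.linalg.eigh(np.cov(P.T)); d=v[:,1]*np.sign(v[0,1]); print(st[i],P.mean(0),np.arctan2(d[1],d[0]))
f=lambda x,y:ray("top",(x+.5)/5-.5+85,(y+.5)/5-.5+190,.054)[:2]
for p,q in(((60,447),(120,250)),((120,250),(310,293)),((196,318),(204,288)),((255,492),(308,295))):
    d=f(*q)-f(*p); print(np.arctan2(d[1],d[0]))
print(status.get_obs()["position"])
```

```text
[ 45  45  13  31 171] [0.41626244 0.36381197] -0.23101702783518457
-0.23256775922032738
-1.7903201334400571
-0.20371743700468029
-0.2138852873339266
[0.35718412 0.08805712 0.15063261]
```

{"fn": "apply_moves", "kwargs": {"increments": "0 0 0.1 0 0 25 50;0 0 0.1 0 0 35 50;0 0 0.1 0 0 35 50;0 0 0.1 0 0 35 50;0 0 0.1 0 0 35 50;0 0 0.1 0 0 35 50;0 0 0.08 10 0 35 50;0 0 0 25 10 25 50;0 0 0 30 15 0 50;0 0 0 30 20 0 50"}}

```text
time: 63.55
position: [0.4537, 0.1336, 0.4132]
tcp_rot: [3.135, 0.0, 1.573]
force: [-0.2, -0.8, -0.9]
gripper_width: 0.585
finger_force: 0.0
```

{"fn": "apply_moves", "kwargs": {"increments": "0 0 0 30 25 0 50;0 0 0 25 30 0 50;0 0 0 7 25 0 50;0 0 0 0 0 0 50;0 0 0 0 0 0 50;0 0 0 0 0 0 50;0 0 0 0 0 0 50;0 0 0 0 0 0 50;0 0 0 0 0 0 50;0 0 0 0 0 0 50"}}

```text
time: 64.38
position: [0.5137, 0.213, 0.4111]
tcp_rot: [3.141, -0.0, 1.577]
force: [-0.3, 0.4, 0.8]
gripper_width: 0.589
finger_force: 0.0
```

Dial pointer −0.231, box yaw about −0.23, so the dial is on zero. Now I descend over the handle and pinch it.

{"fn": "apply_moves", "kwargs": {"increments": "0 0 0.07 0.5 2 -20 50;0 0 0 0 0 -25 50;0 0 0 0 0 -20 50;0 0 0 0 0 -15 50;0 0 0 0 0 -15 50;0 0 0 0 0 -10 50;0 0 0 0 0 0 50;0 0 0 0 0 0 35;0 0 0 0 0 0 20;0 0 0 0 0 0 15", "squeeze": 20}}

```text
time: 65.22
position: [0.5127, 0.2158, 0.3067]
tcp_rot: [-3.139, -0.0, 1.649]
force: [-4.3, -0.3, 3.0]
gripper_width: 0.301
finger_force: 21.8
```

{"fn": "apply_moves", "kwargs": {"increments": "0 0 0 0 0 0 15;0 0 0 0 0 0 15;0 0 0 0 0 0 15;0 0 0 0 0 0 15;0 0 0 0 0 0 15;0 0 0 0 0 0 15;0 0 0 0 0 0 15;0 0 0 0 0 0 15;0 0 0 0 0 0 15;0 0 0 0 0 0 15"}}

```text
time: 66.05
position: [0.5127, 0.2158, 0.3067]
tcp_rot: [-3.139, -0.0, 1.649]
force: [-5.5, -0.5, 2.3]
gripper_width: 0.299
finger_force: 21.8
```

Handle pinched (25.5 mm). I swing it along the arc, first half.

{"fn": "apply_moves", "kwargs": {"increments": "0 0 0 0 -20 2 15;0 0 0 1.5 -20 0 15;0 0 0 1.5 -20 -2 15;0 0 0 1.5 -20 -3 15;0 0 0 1.5 -19.5 -5 15;0 0 0 1.5 -19 -7 15;0 0 0 1.5 -18.5 -8 15;0 0 0 1.5 -17.5 -10 15;0 0 0 1.5 -17 -11 15;0 0 0 1 -15.5 -13 15"}}

```text
time: 66.88
position: [0.5282, 0.0262, 0.2511]
tcp_rot: [3.138, 0.004, 1.648]
force: [-2.5, -3.6, 6.6]
gripper_width: 0.295
finger_force: 23.7
```

{"fn": "apply_moves", "kwargs": {"increments": "0 0 0 0 0 0 15;0 0 0 0 0 0 15;0 0 0 0 0 0 15;0 0 0 0 0 0 15;0 0 0 0 0 0 15;0 0 0 0 0 0 15;0 0 0 0 0 0 15;0 0 0 0 0 0 15;0 0 0 0 0 0 15;0 0 0 0 0 0 15"}}

```text
time: 67.72
position: [0.5282, 0.026, 0.2509]
tcp_rot: [3.139, 0.006, 1.648]
force: [-2.1, -5.7, 6.1]
gripper_width: 0.302
finger_force: 23.7
```

{"fn": "apply_moves", "kwargs": {"increments": "0 0 0 1 -15 -14 15;0 0 0 1 -13.5 -15 15;0 0 0 1 -12 -16 15;0 0 0 1 -10.5 -17 15;0 0 0 0.5 -9.5 -18 15;0 0 0 0.5 -8 -19 15;0 0 0 0.5 -6 -19 15;0 0 0 0.5 -5 -20 15;0 0 0 0 -3 -20 15;0 0 0 0 -1 -10 15"}}

```text
time: 68.55
position: [0.535, -0.0574, 0.0801]
tcp_rot: [3.139, 0.004, 1.649]
force: [-1.3, -4.3, 1.4]
gripper_width: 0.298
finger_force: 26.7
```

{"fn": "apply_moves", "kwargs": {"increments": "0 0 0 0 0 -4 15;0 0 0 0 0 -4 15;0 0 0 0 0 -2 15;0 0 0 0 0 0 15;0 0 0 0 0 0 15;0 0 0 0 0 0 15;0 0 0 0 0 0 15;0 0 0 0 0 0 15;0 0 0 0 0 0 15;0 0 0 0 0 0 15"}}

```text
time: 69.38
position: [0.5351, -0.0576, 0.0717]
tcp_rot: [3.139, 0.005, 1.65]
force: [-1.8, -7.8, -0.2]
gripper_width: 0.297
finger_force: 26.6
```

{"fn": "apply_moves", "kwargs": {"increments": "0 0 0 0 0 -2 15;0 0 0 0 0 -2 15;0 0 0 0 0 -2 15;0 0 0 0 0 0 15;0 0 0 0 0 0 15;0 0 0 0 0 0 15;0 0 0 0 0 0 15;0 0 0 0 0 0 15;0 0 0 0 0 0 15;0 0 0 0 0 0 15"}}

```text
time: 70.22
position: [0.5351, -0.0576, 0.0657]
tcp_rot: [3.139, 0.005, 1.65]
force: [-0.1, -7.6, -1.6]
gripper_width: 0.299
finger_force: 26.7
```

{"fn": "apply_moves", "kwargs": {"increments": "0 0 0 0 0 -2 15;0 0 0 0 0 -2 15;0 0 0 0 0 -2 15;0 0 0 0 0 0 15;0 0 0 0 0 0 15;0 0 0 0 0 0 15;0 0 0 0 0 0 15;0 0 0 0 0 0 15;0 0 0 0 0 0 15;0 0 0 0 0 0 15"}}

```text
time: 71.05
position: [0.5353, -0.0576, 0.063]
tcp_rot: [3.137, 0.006, 1.65]
force: [-7.0, -6.4, 22.1]
gripper_width: 0.295
finger_force: 29.2
```

Run:
```python
from h import *
o=status.get_obs();print(o["position"],o["force"])
b=save("side","sd.png")
cv2.imwrite("pics/sdc.png",cv2.convertScaleAbs(cv2.resize(b[150:290,200:310],None,fx=4.2,fy=4.2,interpolation=cv2.INTER_CUBIC),alpha=1.2)[:,:,::-1])
```

```text
[ 0.53526285 -0.05755708  0.06300458] [-6.98204287 -6.35605024 22.07971095]
```

It bottomed out at TCP z 0.063, 19 mm below the handle's shut height, which is exactly the grasp-point offset. I release, lift and retreat, then verify numerically.

{"fn": "apply_moves", "kwargs": {"increments": "0 0 0 0 0 2 25;0 0 0 0 0 0 35;0 0 0 0 0 0 50;0 0 0 0 0 0 50;0 0 0 0 0 10 50;0 0 0 0 0 20 50;0 0 0 0 0 30 50;0 0 0 0 0 30 50;0 0 0 -25 -10 15 50;0 0 0 -30 -15 0 50"}}

```text
time: 71.93
position: [0.4827, -0.0801, 0.1698]
tcp_rot: [3.132, 0.003, 1.651]
force: [-0.2, -1.8, -0.2]
gripper_width: 0.583
finger_force: 0.0
```

{"fn": "apply_moves", "kwargs": {"increments": "0 0 0 -30 -15 0 50;0 0 0 -30 0 0 50;0 0 0 -30 0 0 50;0 0 0 -30 0 0 50;0 0 0 -30 0 0 50;0 0 0 -20 0 0 50;0 0 0 0 0 0 50;0 0 0 0 0 0 50;0 0 0 0 0 0 50;0 0 0 0 0 0 50"}}

```text
time: 72.77
position: [0.31, -0.0951, 0.1659]
tcp_rot: [3.14, 0.001, 1.649]
force: [-0.3, -0.4, 0.4]
gripper_width: 0.588
finger_force: 0.0
```

Run:
```python
from h import *
o=status.get_obs();print(o["position"],o["force"],o["time"])
a=save("top","te.png");b=save("side","se.png")
W=lambda y,z:(.5264-.078*y,.0572+.997*y,z)
for n,im in(("top",a),("side",b)):
    g=cv2.cvtColor(im,cv2.COLOR_RGB2GRAY); p=[proj(n,W(y,z)) for y,z in((-.112,.082),(-.09,.086),(.0,.086),(.126,.086))]
    print(n,np.round(p,1).tolist())
    u,v=map(int,p[0]); c=g[v-14:v+14,u-14:u+14]; m=(c<45).astype(np.uint8)
    k,_,st,ce=cv2.connectedComponentsWithStats(m); print([(st[i].tolist(),(ce[i]+[u-14,v-14]).round(1).tolist()) for i in range(1,k) if st[i,4]>8])
    # bar line: darkest position across bar at several y
    for y in(-.05,0,.05,.1):
        u,v=map(int,np.round(proj(n,W(y,.086)))); s=g[v-8:v+9,u] if n=="top" else g[v,u-8:u+9]; print(y,s.tolist())
x0=cv2.imread("pics/t3.png");  # dish, mat unchanged
g=cv2.cvtColor(a,cv2.COLOR_RGB2GRAY)[234:271,334:370]; t,m=cv2.threshold(cv2.GaussianBlur(g,(3,3),0),0,255,8); k,_,st,ce=cv2.connectedComponentsWithStats(m); i=1+st[1:,4].argmax(); print(ce[i]+[334,234])
```

```text
[ 0.30995641 -0.09514626  0.16590534] [-0.26990111 -0.42203568  0.43901317] 72.7667
top [[280.2, 214.8], [271.8, 215.2], [237.5, 217.8], [189.4, 221.4]]
[([11, 11, 7, 11, 54], [280.1, 216.2]), ([5, 19, 4, 5, 15], [272.8, 220.9])]
-0.05 [107, 107, 108, 110, 107, 108, 102, 87, 90, 93, 96, 87, 49, 50, 51, 64, 86]
0 [108, 108, 109, 110, 109, 109, 105, 91, 91, 94, 90, 64, 47, 60, 91, 104, 108]
0.05 [109, 108, 109, 108, 108, 106, 101, 96, 91, 93, 95, 89, 64, 86, 72, 43, 28]
0.1 [114, 114, 114, 114, 114, 113, 107, 92, 91, 93, 91, 72, 55, 77, 112, 114, 114]
side [[270.4, 224.6], [266.8, 218.3], [253.8, 199.6], [238.1, 177.0]]
[([4, 10, 16, 13, 119], [268.1, 226.5])]
-0.05 [134, 156, 162, 147, 115, 91, 92, 115, 126, 132, 134, 138, 152, 160, 162, 162, 161]
0 [110, 151, 164, 154, 126, 106, 99, 113, 126, 134, 140, 144, 151, 160, 167, 163, 163]
0.05 [102, 102, 113, 131, 130, 103, 96, 111, 128, 135, 144, 158, 169, 175, 179, 176, 178]
0.1 [146, 87, 43, 52, 81, 105, 112, 120, 124, 121, 102, 97, 129, 170, 187, 189, 185]
[351.67801858 251.96594427]
```

```bash
python3 -c "
from station import r
print(r.hand_in())"
```

```text
the job is handed in; nothing more can be done
None
```

The job is handed in after 73 s of the 210 s; the hand-in gave no verdict, but my last checks showed the dish on the middle of the mat, all four vials seated, the bar down in its fork, the dial on zero and the arm clear.

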